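# Put the spice jars and baskets away

### The job

Tidy this corner of the pantry counter: pull the little cabinet's drawer wide open, stand every spice jar upright in a well of its own in the drawer, then push the drawer fully shut. Also hang every steel basket by the middle of its wooden handle on a hook of the stand, one basket to a hook, hanging freely and level. Leave the other crockery and the spoon where they are.

Things in the scene. Friction and masses are not known exactly. Their poses are not given: they have to be found in the camera images.
- cab_drawer0 (a joint): How far the drawer of a small white fixed cabinet (220 deep x 240 wide x 135 mm high) is pulled out, in m: 0 = shut (front flush with the cabinet), 0.149 = fully out. The drawer's side walls reach 113 mm and its front, 15 mm thick, 123 mm above the worktop.
- cab_drawer0_handle (a point): Middle of the drawer's bar handle: round steel bar 11 mm thick, 120 mm long along this point's y, level, 97 mm above the worktop, its middle line 35 mm in front of the drawer's face. This point's -x is the way the drawer pulls out, roughly towards the robot; z is up. Moves with the drawer. The cabinet is centred behind it.
- wells_hole0 (a point): Centre of the mouth of a round well in the wooden insert in the drawer: bore 46 mm, 35 mm deep, down to the drawer's floor (22 mm above the worktop). Three wells in a row along the handle's y, 62 mm apart, 62 mm behind the inside of the drawer's front. Axes as the handle's. Moves with the drawer; clear of the cabinet's top only when the drawer is fully out.
- seat0 (a point): Seat of a hook: middle of its top face, 254 mm above the worktop; z up. Three hooks 145 mm apart along y on a fixed stand's beam (84 mm behind the seats, top 281 mm high) point along -x, towards the robot. A bent steel strap 20 mm wide, 6 thick: out from the beam 19 mm higher, down to a flat 24 mm long, then up to a tip 24 mm in front (-x) and 30 mm above the seat.
- wells_hole1 (a point): Centre of the mouth of a round well in the wooden insert in the drawer: bore 46 mm, 35 mm deep, down to the drawer's floor (22 mm above the worktop). Three wells in a row along the handle's y, 62 mm apart, 62 mm behind the inside of the drawer's front. Axes as the handle's. Moves with the drawer; clear of the cabinet's top only when the drawer is fully out.
- seat1 (a point): Seat of a hook: middle of its top face, 254 mm above the worktop; z up. Three hooks 145 mm apart along y on a fixed stand's beam (84 mm behind the seats, top 281 mm high) point along -x, towards the robot. A bent steel strap 20 mm wide, 6 thick: out from the beam 19 mm higher, down to a flat 24 mm long, then up to a tip 24 mm in front (-x) and 30 mm above the seat.
- wells_hole2 (a point): Centre of the mouth of a round well in the wooden insert in the drawer: bore 46 mm, 35 mm deep, down to the drawer's floor (22 mm above the worktop). Three wells in a row along the handle's y, 62 mm apart, 62 mm behind the inside of the drawer's front. Axes as the handle's. Moves with the drawer; clear of the cabinet's top only when the drawer is fully out.
- seat2 (a point): Seat of a hook: middle of its top face, 254 mm above the worktop; z up. Three hooks 145 mm apart along y on a fixed stand's beam (84 mm behind the seats, top 281 mm high) point along -x, towards the robot. A bent steel strap 20 mm wide, 6 thick: out from the beam 19 mm higher, down to a flat 24 mm long, then up to a tip 24 mm in front (-x) and 30 mm above the seat.
- basket0: Open sheet-steel basket (may be absent), 80 (its x) x 120 (its y) x 65 mm high, 180 g, with an upright fixed arch: two thin rods rise from the middles of the short sides to a wooden handle bar along its y. Origin: centre of the underside; z is up.
- grip0 (a point): Middle of basket0's wooden handle bar, 145 mm above the basket's underside. The bar is square, 12 x 12 mm, 114 mm long along the basket's y, with rods at its two ends (54 mm either way); there is 74 mm of free height between the bar and the basket's rim.
- basket1: Open sheet-steel basket (may be absent), 80 (its x) x 120 (its y) x 65 mm high, 180 g, with an upright fixed arch: two thin rods rise from the middles of the short sides to a wooden handle bar along its y. Origin: centre of the underside; z is up.
- grip1 (a point): Middle of basket1's wooden handle bar, 145 mm above the basket's underside. The bar is square, 12 x 12 mm, 114 mm long along the basket's y, with rods at its two ends (54 mm either way); there is 74 mm of free height between the bar and the basket's rim.
- basket2: Open sheet-steel basket (may be absent), 80 (its x) x 120 (its y) x 65 mm high, 180 g, with an upright fixed arch: two thin rods rise from the middles of the short sides to a wooden handle bar along its y. Origin: centre of the underside; z is up.
- grip2 (a point): Middle of basket2's wooden handle bar, 145 mm above the basket's underside. The bar is square, 12 x 12 mm, 114 mm long along the basket's y, with rods at its two ends (54 mm either way); there is 74 mm of free height between the bar and the basket's rim.
- jar0: Spice jar (may be absent): plain cylinder 42 mm across and 88 mm high, 160 g, amber glass with a flush steel cap. Origin: centre of the underside; z is up.
- jar1: Spice jar (may be absent): plain cylinder 42 mm across and 88 mm high, 160 g, amber glass with a flush steel cap. Origin: centre of the underside; z is up.
- jar2: Spice jar (may be absent): plain cylinder 42 mm across and 88 mm high, 160 g, amber glass with a flush steel cap. Origin: centre of the underside; z is up.
- mug: White mug, 80 mm across, 90 high; a bystander, to be left where it is. Origin: centre of the underside.
- bowl: Blue bowl, 100 mm across, 40 high; a bystander, to be left where it is. Origin: centre of the underside.
- spoon: Steel spoon lying flat, along its x; a bystander, to be left where it is.
- syrup: Green glass bottle, 60 mm across, 190 high; a bystander, to be left where it is. Origin: centre of the underside.
- coffee_jar: Glass jar with wooden cap, 84 mm across, 130 high; a bystander, to be left where it is. Origin: centre of the underside.
- plate: White plate, 170 mm across, 18 high; a bystander, to be left where it is. Origin: centre of the underside.

How it is judged:
On the way, in this order (a step that is already met when the one before it is completed fails the run):
1. the drawer is pulled wide open (value of joint cab_drawer0 above 0.11 m), for 0.2 s.
2. every jar stands in a well of the open drawer (((horizontal distance between jar0 and wells_hole0 below 0.01 m and z of jar0 in the frame of wells_hole0 below -0.025 m) or (horizontal distance between jar0 and wells_hole1 below 0.01 m and z of jar0 in the frame of wells_hole1 below -0.025 m) or (horizontal distance between jar0 and wells_hole2 below 0.01 m and z of jar0 in the frame of wells_hole2 below -0.025 m)) and angle between each of jar0, jar1, jar2's own z axis and vertical below 0.15 rad and ((horizontal distance between jar1 and wells_hole0 below 0.01 m and z of jar1 in the frame of wells_hole0 below -0.025 m) or (horizontal distance between jar1 and wells_hole1 below 0.01 m and z of jar1 in the frame of wells_hole1 below -0.025 m) or (horizontal distance between jar1 and wells_hole2 below 0.01 m and z of jar1 in the frame of wells_hole2 below -0.025 m)) and ((horizontal distance between jar2 and wells_hole0 below 0.01 m and z of jar2 in the frame of wells_hole0 below -0.025 m) or (horizontal distance between jar2 and wells_hole1 below 0.01 m and z of jar2 in the frame of wells_hole1 below -0.025 m) or (horizontal distance between jar2 and wells_hole2 below 0.01 m and z of jar2 in the frame of wells_hole2 below -0.025 m)) and value of joint cab_drawer0 above 0.05 m), for 0.2 s.
3. the drawer is pushed shut with the jars in it (((horizontal distance between jar0 and wells_hole0 below 0.01 m and z of jar0 in the frame of wells_hole0 below -0.025 m) or (horizontal distance between jar0 and wells_hole1 below 0.01 m and z of jar0 in the frame of wells_hole1 below -0.025 m) or (horizontal distance between jar0 and wells_hole2 below 0.01 m and z of jar0 in the frame of wells_hole2 below -0.025 m)) and angle between each of jar0, jar1, jar2's own z axis and vertical below 0.15 rad and ((horizontal distance between jar1 and wells_hole0 below 0.01 m and z of jar1 in the frame of wells_hole0 below -0.025 m) or (horizontal distance between jar1 and wells_hole1 below 0.01 m and z of jar1 in the frame of wells_hole1 below -0.025 m) or (horizontal distance between jar1 and wells_hole2 below 0.01 m and z of jar1 in the frame of wells_hole2 below -0.025 m)) and ((horizontal distance between jar2 and wells_hole0 below 0.01 m and z of jar2 in the frame of wells_hole0 below -0.025 m) or (horizontal distance between jar2 and wells_hole1 below 0.01 m and z of jar2 in the frame of wells_hole1 below -0.025 m) or (horizontal distance between jar2 and wells_hole2 below 0.01 m and z of jar2 in the frame of wells_hole2 below -0.025 m)) and value of joint cab_drawer0 below 0.01 m), for 0.2 s.
At the end, for the whole second after the job is handed in: The drawer is within 10 mm of shut; every jar stands in a well (within 10 mm of its centre, at least 25 mm deep, tilted less than 0.15 rad); every basket hangs with the middle of its handle within 30 mm of a hook's seat (22 mm along the hook), tilted less than 0.35 rad, no two on one hook (all of step 3 and ((distance between grip0 and seat0 below 0.03 m and x of grip0 in the frame of seat0 between -0.022 and 0.022 m) or (distance between grip0 and seat1 below 0.03 m and x of grip0 in the frame of seat1 between -0.022 and 0.022 m) or (distance between grip0 and seat2 below 0.03 m and x of grip0 in the frame of seat2 between -0.022 and 0.022 m)) and angle between each of basket0, basket1, basket2's own z axis and vertical below 0.35 rad and ((distance between grip1 and seat0 below 0.03 m and x of grip1 in the frame of seat0 between -0.022 and 0.022 m) or (distance between grip1 and seat1 below 0.03 m and x of grip1 in the frame of seat1 between -0.022 and 0.022 m) or (distance between grip1 and seat2 below 0.03 m and x of grip1 in the frame of seat2 between -0.022 and 0.022 m)) and ((distance between grip2 and seat0 below 0.03 m and x of grip2 in the frame of seat0 between -0.022 and 0.022 m) or (distance between grip2 and seat1 below 0.03 m and x of grip2 in the frame of seat1 between -0.022 and 0.022 m) or (distance between grip2 and seat2 below 0.03 m and x of grip2 in the frame of seat2 between -0.022 and 0.022 m)) and distance between grip0 and grip1 above 0.09 m and distance between each of grip0, grip1 and grip2 above 0.09 m); the robot touches nothing.
It fails at once if a bystander is moved more than 5 cm (distance of any of mug, bowl, spoon, syrup, coffee_jar, plate from where it was at the start of the episode above 0.05 m).
Of basket0, basket1, basket2 only 2 to 3 are there at a start; the rules pass over those that are not, and their reading is None.
Of jar0, jar1, jar2 only 2 to 3 are there at a start; the rules pass over those that are not, and their reading is None.
At some moment in a run one of basket0, basket1, basket2 may be knocked a few centimetres aside while the robot is not near it.
It also fails if it takes over 210 s, if anything falls off the work surface, if the arm or the gripper's body presses on something with over 40 N, if the wrist force passes 120 N, or if a joint passes its speed limit or range.

### The arm

A 6-joint arm with a two-finger parallel gripper is mounted at the origin on the work surface. World frame = base frame: x ahead of the robot, y to its left, z up, the work surface at z = 0. Lengths are in m, angles in rad, forces in N, time in s.
With the tool pointing down it reaches from about 0.4 to 0.925 m from the base axis. Payload 12.5 kg.
Tool frame: the origin (TCP) lies at the very end of the fingers, on their centre line; the grasp point (between the pads) lies ctrl.grip_depth behind it (ctrl.grip_depth is the distance from the TCP to the grasp point, in m); z points along the fingers, y is the line along which they close (so a half turn about z gives the same grasp; the last joint's range is limited). The gripper opens to 95 mm and grips with 3 to 60 N. Pads are 20 mm wide; open, the fingers measure 119 mm over their backs; the gripper's body (75 mm by 180 mm) begins 59 mm behind the grasp point.
Start: joints at [1.104, 0.491, 1.559, -0, 1.092, -0.106], TCP at [0.221, 0.585, 0.185] pointing down, gripper open.
Joint ranges: [-3.1, 3.1], [-0.84, 2.19], [0.05, 2.79], [-1.13, 4.28], [0.06, 2.93], [-2.69, 2.69]. Speed limits (rad/s): [2.22, 2.22, 2.79, 3.14, 3.14, 3.14].

### API

Orientations are given as a unit quaternion [x, y, z, w].
In Python, from plant import ctrl gives the robot as it stands. The module is installed in compiled form; this text tells all that it offers.
- The arm moves only by the shell command python3 -m handwheel 'ROWS' [FORCE]. ROWS is JSON, a list that holds one entry, the list of rows, each a list of 7 numbers: the turn, a rotation vector about the tool's x, y, z scaled (see below), then the shift along the tool's x, y, z scaled (see below), then the opening, from 0 (shut) to 1 (fully open). A call has 1 to 12 rows; each row shifts and turns the commanded pose from where the row before left it, along the tool's axes as they then stand; what a row does not reach is not made up. The controller multiplies each number of a shift by 600 mm and each number of a turn by 0.15 rad. A row lasts 1/8 s, in which the tool goes at most 62.5 mm and 10.7 degrees, less where a joint would pass 70% of its speed; a pose out of reach is approached as far as the arm can. A call with a number of a shift or a turn outside -1 to 1 is refused whole. A call with a gripper value outside its range is refused whole. The fingers move at their own pace and stop on an object; FORCE is the grip in N (left out, the last holds). Time passes only in rows, so rows that do not move let the fingers close. It gives the time, the measured TCP pose, the force, the opening and the grip force at its end, in the units of the state.
- ctrl.sense(): the state, without advancing time (a new reading comes with each control period).
- ctrl.snapshot(name): name is "side" or "top" or "wrist"; returns a dict with "pixels" (400x640x3 uint8, blue, green, red), "z_map" (400x640 float32, m along the optical axis (not along the pixel's ray), 0 where there is no reading), "vertical_fov" (degrees; the focal length in pixels is half the picture's height over the tangent of half this angle, whatever the lens; pixels are square), "cx", "cy" (the principal point, pixels), "cam_to_world" (4x4, takes a point from camera to world coordinates). Camera axes: x right, y down, z forward; pixel columns grow to the right and rows downward; lengths in m; the calibration is good to about 2 mm. The wrist camera is an equidistant fisheye: a pixel r from the principal point sees the ray r / f radians off the axis. A picture is of the moment at which its call begins.
- ctrl.close_job(): hands the job in; it is judged then, once.
The state is a dict: "t": time; "joint_positions": joint angles; "dq": joint speeds; "joint_torque": joint torques, N m; "ee_pos": TCP position; "orientation": TCP orientation; "contact_force": force on the tool from outside, world axes, zero at the start; "wrist_torque": the same for the moment, N m; "width": finger opening in m; "gripper_force": force on a finger pad.
Only numpy, scipy, OpenCV 4.12 (cv2) and the standard library are available. Lean on these libraries where they do the work, as an engineer would, in place of code of your own. Each camera call takes 0.05 s, during which the arm holds its last target. There are 200 camera calls.

## Working session

There is one attempt and no reset: what is moved stays moved. The work goes in short steps, Python scripts to look and compute and a shell command to move; the robot and the scene stay as the last step left them, time stands still between calls to the robot, and variables do not carry over. Pictures are saved under pics/ and viewed, at most 14 in all, crops included, and the job is handed in when it is done.

```bash
mkdir -p pics; cat > h.py <<'E'
import numpy as np, cv2
from plant import ctrl
def snap(n,f=None):
    s=ctrl.snapshot(n)
    if f: cv2.imwrite('pics/'+f,s['pixels'])
    return s
def cloud(s):
    z=s['z_map']; H,W=z.shape; f=H/2/np.tan(np.radians(s['vertical_fov'])/2)
    v,u=np.mgrid[:H,:W]; P=np.stack([(u-s['cx'])/f*z,(v-s['cy'])/f*z,z],-1)
    T=np.array(s['cam_to_world']); return P@T[:3,:3].T+T[:3,3]
E
python3 - <<'E'
from h import *
for n in('top','side'):
    s=snap(n,n+'0.png'); print(n,s['vertical_fov'],np.round(s['cam_to_world'],3).tolist()); np.save(n+'.npy',cloud(s))
s=ctrl.sense(); print(s); print(ctrl.grip_depth)
E
```

```text
top 57.14593862805314 [[-0.025, -0.991, 0.133, 0.413], [-1.0, 0.024, -0.009, 0.01], [0.006, -0.133, -0.991, 1.405], [0.0, 0.0, 0.0, 1.0]]
side 48.60938303710992 [[0.997, -0.065, 0.043, 0.516], [-0.078, -0.783, 0.617, -0.944], [-0.007, -0.619, -0.786, 1.383], [0.0, 0.0, 0.0, 1.0]]
{'t': 0.1, 'joint_positions': array([ 1.10442211e+00,  4.91510400e-01,  1.55939822e+00, -1.33980348e-06,
        1.09169209e+00, -1.05602585e-01]), 'dq': array([ 8.08846940e-05, -7.51764692e-04, -8.32269768e-04, -1.21555942e-04,
        1.52553561e-03,  2.40396153e-03]), 'joint_torque': array([ 3.20019666e-03, -6.13625336e+01, -2.58607525e+01,  6.94468338e-02,
        4.70595877e-02, -3.44924081e-05]), 'ee_pos': array([0.22049155, 0.58455083, 0.18440995]), 'orientation': array([ 1.79408818e-01,  9.83774477e-01, -4.83723845e-04, -1.41619106e-04]), 'contact_force': array([ 0.22871397, -1.16001852,  0.62629615]), 'wrist_torque': array([0.03358537, 0.00933233, 0.02943525]), 'gripper_force': 0.0, 'width': 0.09535136332099368}
0.0188
```

View pics/top0.png

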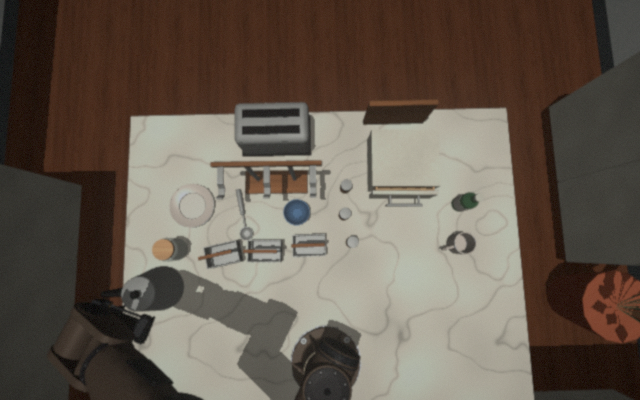

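View pics/side0.png

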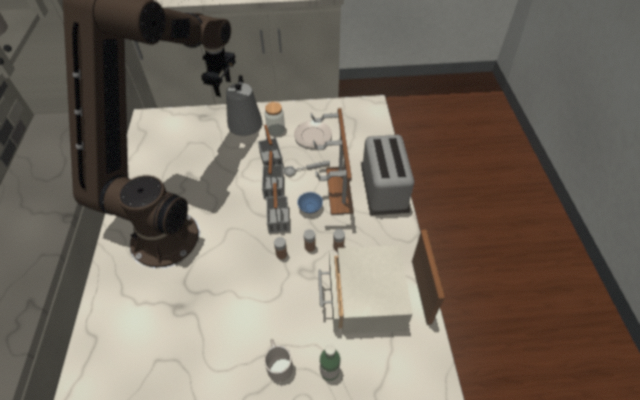

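Top view: jars at about (346,186), (345,214), (352,241); baskets at (223,253), (266,250), (310,243). The hooks are at (220/267/313,180), the cabinet handle at (404,200). All three of each are present.

```bash
python3 - <<'E'
from h import *
from scipy import ndimage as nd
P=np.load('top.npy'); S=np.load('side.npy')
def comps(P,x,y,z,mn=8,tag=''):
    m=(P[...,0]>x[0])&(P[...,0]<x[1])&(P[...,1]>y[0])&(P[...,1]<y[1])&(P[...,2]>z[0])&(P[...,2]<z[1])
    l,n=nd.label(m,np.ones((3,3)))
    for i in range(1,n+1):
        q=P[l==i]
        if len(q)<mn: continue
        r=cv2.minAreaRect(q[:,:2].astype(np.float32)*1000)
        print(tag,len(q),'mean',q.mean(0).round(3),'min',q.min(0).round(3),'max',q.max(0).round(3),'rect',np.round(r[0]),np.round(r[1]),round(r[2],1))
A=(.3,1.0);
comps(P,A,(-.2,.06),(.075,.1),tag='jar')
comps(P,A,(0,.5),(.135,.16),tag='bar')
comps(P,A,(0,.5),(.045,.075),tag='rim')
comps(P,A,(0,.5),(.24,.29),tag='hook/beam')
comps(P,A,(-.5,-.1),(.085,.11),tag='handle')
comps(P,A,(-.5,-.1),(.115,.15),tag='cab')
print('SIDE')
comps(S,A,(-.2,.06),(.075,.1),tag='jar')
comps(S,A,(0,.5),(.135,.16),tag='bar')
comps(S,A,(0,.5),(.24,.29),tag='hook/beam')
comps(S,A,(-.5,-.1),(.085,.11),tag='handle')
comps(S,A,(-.5,-.1),(.125,.15),tag='cab')
E
```

```text
jar 27 mean [ 0.892 -0.182  0.089] min [ 0.888 -0.199  0.077] max [ 0.905 -0.168  0.1  ] rect [ 892. -181.] [35. 12.] 63.0
jar 50 mean [ 0.724 -0.18   0.089] min [ 0.635 -0.182  0.076] max [ 0.818 -0.177  0.099] rect [ 726. -180.] [  1. 183.] 88.7
jar 10 mean [0.783 0.049 0.086] min [0.777 0.042 0.075] max [0.792 0.058 0.098] rect [783.  49.] [ 4. 22.] 43.6
jar 104 mean [ 0.637 -0.089  0.087] min [ 0.618 -0.108  0.08 ] max [ 0.659 -0.071  0.094] rect [638. -89.] [37. 41.] 88.1
jar 8 mean [ 0.624 -0.185  0.085] min [ 0.62  -0.192  0.076] max [ 0.628 -0.176  0.099] rect [ 624. -185.] [16.  4.] 79.5
jar 9 mean [ 0.599 -0.184  0.091] min [ 0.595 -0.195  0.081] max [ 0.609 -0.179  0.099] rect [ 598. -184.] [20.  9.] 47.8
jar 105 mean [ 0.534 -0.081  0.087] min [ 0.515 -0.1    0.077] max [ 0.552 -0.064  0.093] rect [534. -82.] [37. 37.] 89.4
jar 108 mean [ 0.43  -0.105  0.087] min [ 0.412 -0.125  0.078] max [ 0.451 -0.085  0.095] rect [ 430. -104.] [40. 38.] 45.8
bar 153 mean [0.776 0.166 0.148] min [0.773 0.044 0.135] max [0.79  0.293 0.16 ] rect [778. 168.] [ 14. 249.] 2.5
bar 8 mean [0.
[... 5562 characters left out ...]
  0.085] max [ 0.821 -0.415  0.11 ] rect [ 718. -423.] [  7. 204.] 87.6
handle 15 mean [ 0.595 -0.416  0.096] min [ 0.589 -0.418  0.085] max [ 0.602 -0.414  0.108] rect [ 596. -417.] [13.  4.] 3.5
handle 35 mean [ 0.427 -0.48   0.089] min [ 0.401 -0.499  0.085] max [ 0.453 -0.471  0.094] rect [ 429. -481.] [14. 58.] 65.9
handle 18 mean [ 0.387 -0.487  0.089] min [ 0.38  -0.498  0.085] max [ 0.395 -0.475  0.092] rect [ 387. -487.] [27.  5.] 49.4
cab 170 mean [ 0.89  -0.311  0.138] min [ 0.887 -0.415  0.125] max [ 0.907 -0.175  0.15 ] rect [ 889. -295.] [ 18. 240.] 4.2
cab 4638 mean [ 0.721 -0.311  0.134] min [ 0.616 -0.427  0.125] max [ 0.827 -0.178  0.144] rect [ 722. -303.] [245. 206.] 88.5
```

```bash
cat >> h.py <<'E'
from scipy.spatial.transform import Rotation as R
def ori(yaw):  # tool y at yaw (deg) in the world, z down
    a=np.radians(yaw); y=np.array([np.cos(a),np.sin(a),0]); z=np.array([0,0,-1.]); return R.from_matrix(np.c_[np.cross(y,z),y,z])
def plan(*wps):  # wp: x,y,z,yaw,n,opening ; prints rows, carrying rounding errors along
    s=ctrl.sense(); p=np.array(s['ee_pos']); q=R.from_quat(s['orientation']); i=0
    for x,y,z,yaw,n,o in wps:
        p0,q0=p.copy(),q; qt=ori(yaw); dr=(q0.inv()*qt).as_rotvec()
        rows=[]
        for k in range(1,n+1):
            a=k/n; tp=p0+a*(np.array([x,y,z])-p0); tq=q0*R.from_rotvec(a*dr)
            w=np.round((q.inv()*tq).as_rotvec()/.15,2)+0.; t=np.round(q.inv().apply(tp-p)/.6,3)+0.
            assert np.abs(w).max()<=1 and np.linalg.norm(t)*.6<.0625,(w,t)
            p=p+q.apply(t*.6); q=q*R.from_rotvec(w*.15)
            rows.append([float('%g'%v) for v in (*w,*t,o)])
        print('WP',(x,y,z,yaw),*[str(r).replace(' ','').replace('.0,',',').replace('.0]',']') for r in rows],sep='\n ')
E
python3 - <<'E'
from h import *
from scipy import ndimage as nd
P=np.load('top.npy'); S=np.load('side.npy')
for n,C in(('top',P),('side',S)):
    m=(C[...,0]>.62)&(C[...,0]<.85)&(C[...,1]>-.45)&(C[...,1]<-.15)&(C[...,2]>.129)&(C[...,2]<.145)
    q=C[m][:,:2]
    # edge fits
    bx=np.arange(.64,.82,.01)
    for f,nm in((np.min,'right'),(np.max,'left')):
        e=[f(q[abs(q[:,0]-b)<.005][:,1]) for b in bx]; c=np.polyfit(bx,e,1); print(n,nm,'slope deg',np.degrees(np.arctan(c[0])).round(2),'y at .62',np.polyval(c,.62).round(4))
    by=np.arange(-.4,-.2,.01); e=[np.min(q[abs(q[:,1]-b)<.005][:,0]) for b in by]; c=np.polyfit(by,e,1); print('front slope',np.degrees(np.arctan(c[0])).round(2))
    m=(C[...,0]>.54)&(C[...,0]<.565)&(C[...,1]>-.45)&(C[...,1]<-.15)&(C[...,2]>.094)&(C[...,2]<.11); q=C[m]
    r=cv2.minAreaRect(q[:,:2].astype(np.float32)*1000); print('bar',q.min(0).round(4),q.max(0).round(4),r)
    m=(C[...,0]>.56)&(C[...,0]<.66)&(C[...,1]>-.05)&(C[...,1]<.4)&(C[...,2]>.245)&(C[...,2]<.29)
    l,k=nd.label(m)
    for i in range(1,k+1):
        q=C[l==i]
        if len(q)>15: q2=q[q[:,0]<.6]; print('hook',len(q),q.min(0).round(3),q.max(0).round(3),'y',q[:,1].mean().round(4),'tip y',q2[:,1].mean().round(4) if len(q2) else 0,'seat x (low z)',q[q[:,2]<.262][:,0].mean().round(4) if (q[:,2]<.262).any() else 0)
plan((.30,.45,.28,60,4,1),(.47,.15,.28,20,6,1),(.545,-.2,.26,-1.5,6,.4),(.554,-.298,.20,-1.5,3,.4))
E
```

```text
top right slope deg -1.99 y at .62 -0.4149
top left slope deg -1.88 y at .62 -0.1769
front slope 1.18
bar [ 0.5509 -0.3593  0.0947] [ 0.5649 -0.232   0.1088] ((557.7260131835938, -295.62298583984375), (127.39134979248047, 11.78420352935791), 88.72685241699219)
hook 174 [0.568 0.021 0.249] [0.658 0.039 0.283] y 0.0297 tip y 0.0302 seat x (low z) 0.5963
hook 199 [0.568 0.164 0.25 ] [0.659 0.185 0.282] y 0.1746 tip y 0.1744 seat x (low z) 0.5966
hook 194 [0.572 0.308 0.248] [0.659 0.331 0.282] y 0.3189 tip y 0.3194 seat x (low z) 0.5983
side right slope deg -1.65 y at .62 -0.4211
side left slope deg -1.38 y at .62 -0.1809
front slope 0.71
bar [ 0.549  -0.3612  0.0944] [ 0.5644 -0.2363  0.107 ] ((556.0465698242188, -298.80322265625), (15.452608108520508, 124.81082916259766), 0.7517238855361938)
hook 119 [0.571 0.301 0.247] [0.658 0.333 0.28 ] y 0.3137 tip y 0.3133 seat x (low z) 0.5959
hook 135 [0.568 0.156 0.247] [0.66  0.187 0.284] y 0.1688 tip y 0.1672 seat x (low z) 0.5947
hook 162 [0.566 0.012 0.249] [0.66  0.04  0.283] y 0.0242 tip y 0.0245 seat x (low z) 0.5924
WP
 (0.3, 0.45, 0.28, 60)
 [0,0,0.27,-0.051,-0.041,-0.04,1]
 [0,0,0.27,-0.052,-0.039,-0.04,1]
 [-0.01,0,0.27,-0.054,-0.036,-0.039,1]
 [0,0,0.28,-0.055,-0.034,-0.04,1]
WP
 (0.47, 0.15, 0.28, 20)
 [0,0,0.77,-0.083,-0.049,0,1]
 [0,0,0.78,-0.087,-0.038,0,1]
 [0,0,0.77,-0.092,-0.028,0,1]
 [0,0,0.78,-0.094,-0.018,0,1]
 [0,0,0.77,-0.096,-0.006,0,1]
 [0,0,0.78,-0.096,0.005,0,1]
WP
 (0.545, -0.2, 0.26, -1.5)
 [0,0,0.42,-0.098,-0.014,0.005,0.4]
 [0,0,0.41,-0.1,-0.007,0.006,0.4]
 [0,0,0.42,-0.099,-0.002,0.005,0.4]
 [0,0,0.42,-0.099,0.005,0.006,0.4]
 [0,0,0.41,-0.099,0.011,0.005,0.4]
 [0,0,0.42,-0.098,0.017,0.006,0.4]
WP
 (0.554, -0.298, 0.2, -1.5)
 [0,0,0,-0.054,0.007,0.033,0.4]
 [0,0,0,-0.055,0.006,0.033,0.4]
 [0,0,0,-0.054,0.007,0.034,0.4]
```

```bash
python3 -m handwheel '[[[0,0,0.27,-0.051,-0.041,-0.04,1],[0,0,0.27,-0.052,-0.039,-0.04,1],[-0.01,0,0.27,-0.054,-0.036,-0.039,1],[0,0,0.28,-0.055,-0.034,-0.04,1],[0,0,0.77,-0.083,-0.049,0,1],[0,0,0.78,-0.087,-0.038,0,1],[0,0,0.77,-0.092,-0.028,0,1],[0,0,0.78,-0.094,-0.018,0,1],[0,0,0.77,-0.096,-0.006,0,1],[0,0,0.78,-0.096,0.005,0,1]]]' 40; python3 -m handwheel '[[[0,0,0.42,-0.098,-0.014,0.005,0.3],[0,0,0.41,-0.1,-0.007,0.006,0.3],[0,0,0.42,-0.099,-0.002,0.005,0.3],[0,0,0.42,-0.099,0.005,0.006,0.3],[0,0,0.41,-0.099,0.011,0.005,0.3],[0,0,0.42,-0.098,0.017,0.006,0.3],[0,0,0,-0.054,0.007,0.033,0.3],[0,0,0,-0.055,0.006,0.033,0.3],[0,0,0,-0.054,0.007,0.034,0.3],[0,0,0,0,0,0,0.3],[0,0,0,0,0,0,0.3]]]'
python3 - <<'E'
from h import *
plan((.557,-.298,.076,-1.6,6,.3))
E
```

```text
t: 1.35
ee_pos: [0.471, 0.1484, 0.28]
orientation: [0.575, 0.818, 0.001, -0.0]
contact_force: [-0.2, 0.2, 0.6]
width: 0.095
gripper_force: 0.0
t: 2.72
ee_pos: [0.5543, -0.2974, 0.1998]
orientation: [0.716, 0.698, 0.001, -0.0]
contact_force: [0.1, 0.5, 0.6]
width: 0.0285
gripper_force: 0.0
WP
 (0.557, -0.298, 0.076, -1.6)
 [0,0,0,0,0.001,0.034,0.3]
 [0,0,0,0,0,0.035,0.3]
 [0,-0.01,0.01,-0.001,0.001,0.034,0.3]
 [0,0,0,0,0.001,0.035,0.3]
 [0,0,0,0,0.001,0.034,0.3]
 [0,0,0,0,0,0.034,0.3]
```

```bash
python3 -m handwheel '[[[0,0,0,0,0.001,0.034,0.3],[0,0,0,0,0.001,0.034,0.3],[0,0,0,0,0.001,0.034,0.3],[0,0,0,0,0.001,0.035,0.3],[0,0,0,0,0,0.035,0.3],[0,0,0,0,0,0.034,0.3],[0,0,0,0,0,0,0],[0,0,0,0,0,0,0],[0,0,0,0,0,0,0],[0,0,0,0,0,0,0],[0,0,0,0,0,0,0]]]' 30; python3 -m handwheel '[[[0,0,0,0,-0.01,0,0],[0,0,0,0,-0.02,0,0],[0,0,0,0,-0.025,0,0],[0,0,0,0,-0.025,0,0],[0,0,0,0,-0.025,0,0],[0,0,0,0,-0.025,0,0],[0,0,0,0,-0.025,0,0],[0,0,0,0,-0.025,0,0],[0,0,0,0,-0.025,0,0],[0,0,0,0,-0.025,0,0],[0,0,0,0,-0.015,0,0],[0,0,0,0,0,0,0]]]'
```

```text
t: 4.1
ee_pos: [0.5569, -0.2978, 0.0764]
orientation: [0.716, 0.698, 0.001, -0.0]
contact_force: [1.2, -0.2, 0.5]
width: 0.0002
gripper_force: 0.0
t: 5.6
ee_pos: [0.4095, -0.2941, 0.076]
orientation: [0.716, 0.698, 0.001, -0.0]
contact_force: [0.5, -0.9, -0.8]
width: 0.0004
gripper_force: 0.0
```

```bash
python3 - <<'E'
from h import *
a=snap('side')['pixels'][200:380,240:480]; b=snap('wrist')['pixels']
cv2.imwrite('pics/p1.png',np.hstack([cv2.resize(a,(533,400)),b[:, 186:454]]))
E
```

```text
(no output)
```

View pics/p1.png

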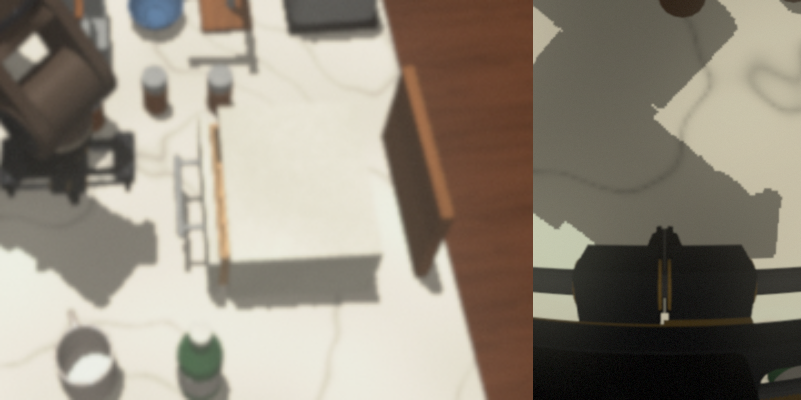

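The fingers closed on nothing: the drawer is still shut, with the bar at about (180,195) in the crop. I'll check the height profile near the bar.

```bash
python3 - <<'E'
from h import *
for n in('top','side'):
    s=snap(n,n+'1.png'); C=cloud(s); np.save(n+'.npy',C)
    for y0 in(-.25,-.33):
        m=(abs(C[...,1]-y0)<.003)&(C[...,0]>.5)&(C[...,0]<.64); q=C[m]; q=q[np.argsort(q[:,0])]
        print(n,y0,' '.join('%.0f:%.0f'%(a*1e3,b*1e3) for a,_,b in q[::2]))
t=cv2.imread('pics/top1.png'); cv2.imwrite('pics/p2.png',cv2.resize(t[150:250,320:480],None,fx=5,fy=5,interpolation=2))
E
```

```text
top -0.25 503:-2 507:1 511:-3 515:-3 518:2 526:2 530:1 534:-2 541:9 546:-1 553:103 557:101 561:102 568:100 572:96 575:101 579:98 581:-3 585:-4 586:100 589:-4 592:1 593:21 594:46 594:121 597:125 601:122 604:123 609:113 613:112 622:125 628:129 631:47 632:131 635:133 639:132
top -0.33 520:3 524:4 528:2 535:5 540:-5 547:2 551:1 552:99 555:103 556:-5 559:4 559:-0 578:2 583:-1 591:52 591:77 591:22 592:121 595:126 599:122 603:122 607:113 611:115 620:126 621:138 626:135 629:135 629:133 630:44 632:136 637:133 639:137
side -0.25 501:0 504:-0 508:1 514:0 521:-10 521:0 528:-7 531:-2 538:-1 542:1 545:-2 548:1 552:1 553:95 557:100 563:100 566:2 566:100 569:-2 569:104 573:3 573:101 576:-3 576:-0 579:-1 580:-4 582:100 583:-3 586:103 586:-5 589:102 590:-4 592:123 592:113 592:120 595:117 599:123 602:123 605:119 608:114 611:112 620:18 621:130 621:136 624:133 627:135 630:137 634:133 637:139 640:135
side -0.33 503:-4 506:-5 509:0 513:-1 516:-2 520:-2 523:1 526:-0 533:-1 536:-3 539:-5 546:-3 549:-6 549:3 551:105 554:101 556:-0 557:99 559:0 560:99 563:-1 566:1 569:-1 573:-3 576:2 586:-0 589:5 591:122 594:123 597:120 600:122 603:122 607:116 610:114 619:134 619:138 622:134 622:19 628:134 631:139 634:137 635:128
```

View pics/p2.png

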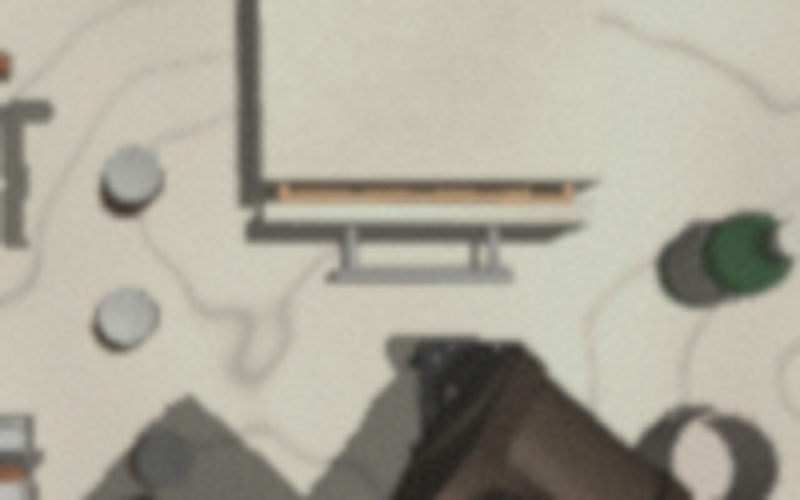

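```bash
python3 - <<'E'
from h import *
s=snap('side'); p=s['pixels'].copy(); C=cloud(s)
e=ctrl.sense(); print(e['ee_pos'],e['joint_positions'].round(3),R.from_quat(e['orientation']).as_matrix().round(3).tolist())
T=np.linalg.inv(s['cam_to_world']); f=200/np.tan(np.radians(s['vertical_fov'])/2)
for h in(0,.0188,.078):
    c=T[:3,:3]@(e['ee_pos']+[0,0,h])+T[:3,3]; u,v=f*c[0]/c[2]+s['cx'],f*c[1]/c[2]+s['cy']; print(h,u,v); cv2.circle(p,(int(u),int(v)),1,(0,0,255),-1)
cv2.imwrite('pics/p3.png',cv2.resize(p[180:340,180:400],None,fx=3.6,fy=3.6,interpolation=2))
w=snap('wrist'); cv2.imwrite('pics/w3.png',w['pixels'])
E
```

```text
[ 0.41022287 -0.29395357  0.07586125] [-0.754  0.474  1.965  0.002  0.703 -0.73 ] [[0.026, 1.0, 0.001], [1.0, -0.026, 0.001], [0.001, 0.001, -1.0]]
0 274.7626114529838 292.62422619903685
0.0188 274.241722147267 289.9694141014997
0.078 272.5276942502661 281.23354268595494
```

View pics/p3.png

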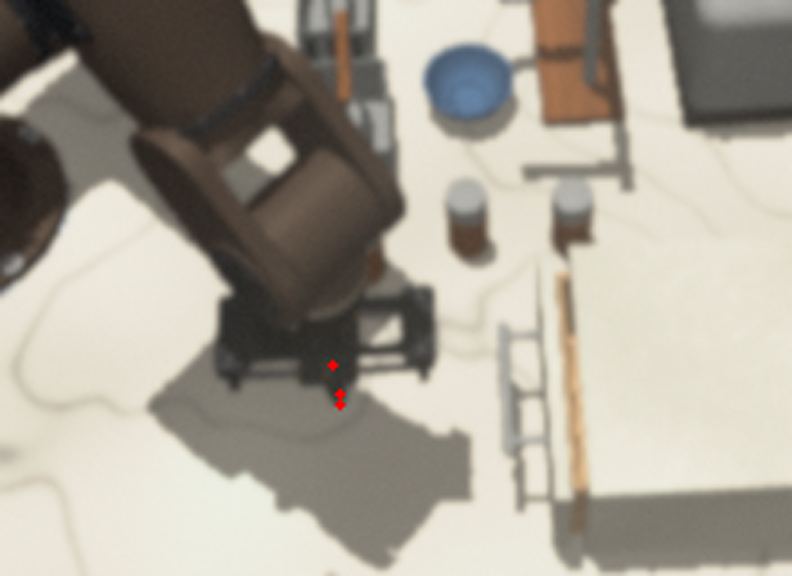

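TCP marks land about on the closed fingertips, so the pose looks right. I'll repeat the approach and look before closing.

```bash
python3 -m handwheel '[[[0,0,0,0,0,-0.05,0.4],[0,0,0,0,0,-0.05,0.4],[0,0,0,0,0.061,-0.05,0.4],[0,0,0,0,0.061,-0.05,0.4],[0,0,0,0,0.061,0,0.35],[0,0,0,0,0.061,0,0.35],[0,0,0,0,0,0,0.35]]]' 20
python3 - <<'E'
from h import *
plan((.5555,-.298,.08,-1.6,6,.35))
s=snap('wrist'); cv2.imwrite('pics/w4.png',s['pixels'])
E
```

```text
t: 6.78
ee_pos: [0.5578, -0.2974, 0.1952]
orientation: [0.716, 0.698, 0.001, -0.0]
contact_force: [-0.7, 0.9, -0.5]
width: 0.0331
gripper_force: 0.0
WP
 (0.5555, -0.298, 0.08, -1.6)
 [0,0,0,0,-0.001,0.032,0.35]
 [0,0,0.01,0,0,0.032,0.35]
 [0,-0.01,0,-0.001,-0.001,0.032,0.35]
 [0,0,0.01,0,-0.001,0.032,0.35]
 [0,0,0,0,0,0.032,0.35]
 [0,0,0,0,-0.001,0.032,0.35]
```

View pics/w4.png

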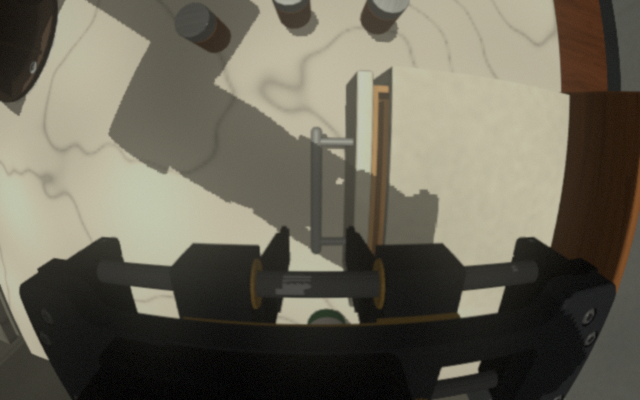

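Wrist view: the bar runs from (315,132) to (315,248), and the fingers are at (283,232) and (353,232). I'll measure both with the fisheye model.

```bash
cat >> h.py <<'E'
def wcloud(s):
    z=s['z_map']; H,W=z.shape; f=H/2/np.tan(np.radians(s['vertical_fov'])/2)
    v,u=np.mgrid[:H,:W]; x=u-s['cx']; y=v-s['cy']; r=np.hypot(x,y)+1e-9; k=np.tan(np.minimum(r/f,1.5))/r
    P=np.stack([x*k*z,y*k*z,z],-1); T=np.array(s['cam_to_world']); return P@T[:3,:3].T+T[:3,3]
E
python3 - <<'E'
from h import *
s=snap('wrist'); C=wcloud(s); C[s['z_map']==0]=9
print(np.round(s['cam_to_world'],3).tolist(),s['vertical_fov'])
for n,p in(('bar top',(315,140)),('bar mid',(315,190)),('bar low',(315,240)),('front',(363,150)),('fingL',(282,240)),('fingR',(355,240)),('fingL2',(280,260)),('fingR2',(358,260)),('jar',(378,8))): print(n,C[p[1],p[0]].round(4))
T=np.linalg.inv(s['cam_to_world']); e=ctrl.sense()['ee_pos']; c=T[:3,:3]@e+T[:3,3]
f=200/np.tan(np.radians(s['vertical_fov'])/2); r=np.hypot(c[0],c[1]); a=np.arctan2(r,c[2])*f/r; print('TCP px',c[0]*a+s['cx'],c[1]*a+s['cy'],e)
E
```

```text
[[1.0, -0.025, -0.005, 0.56], [-0.026, -0.966, -0.255, -0.225], [0.002, 0.256, -0.967, 0.395], [0.0, 0.0, 0.0, 1.0]] 65.70646984690485
bar top [ 0.5574 -0.2437  0.1024]
bar mid [ 0.5561 -0.2921  0.1022]
bar low [ 0.5546 -0.3444  0.1016]
front [ 0.5998 -0.252   0.1226]
fingL [ 0.5399 -0.2852  0.2468]
fingR [ 0.5778 -0.2863  0.2467]
fingL2 [ 0.5411 -0.2868  0.2675]
fingR2 [ 0.5764 -0.2865  0.27  ]
jar [ 0.6248 -0.1065  0.0855]
TCP px 314.22557809979867 228.07612152570272 [ 0.55588719 -0.29753139  0.19548283]
```

```bash
python3 - <<'E'
from h import *
s=snap('wrist'); C=wcloud(s); C[s['z_map']==0]=9
for v in range(218,250,3): print(v,[C[v,u].round(3).tolist() for u in(280,284,352,356)])
m=(C[...,2]>.15)&(C[...,2]<.4)&(C[...,0]>.5)&(C[...,0]<.62); q=C[m]; print(len(q),np.percentile(q[:,2],[0,1,5]),q[np.argsort(q[:,2])[:8]].round(3).tolist())
E
```

```text
218 [[0.506, -0.353, -0.001], [0.511, -0.353, 0.0], [0.592, -0.324, 0.094], [0.593, -0.316, 0.121]]
221 [[0.506, -0.357, 0.0], [0.511, -0.357, -0.0], [0.592, -0.328, 0.094], [0.593, -0.319, 0.121]]
224 [[0.505, -0.361, 0.001], [0.511, -0.361, 0.0], [0.592, -0.331, 0.094], [0.593, -0.322, 0.121]]
227 [[0.505, -0.366, 0.0], [0.538, -0.286, 0.226], [0.578, -0.286, 0.227], [0.593, -0.325, 0.121]]
230 [[0.537, -0.284, 0.235], [0.539, -0.285, 0.234], [0.577, -0.286, 0.233], [0.593, -0.327, 0.122]]
233 [[0.537, -0.286, 0.236], [0.539, -0.285, 0.236], [0.577, -0.286, 0.237], [0.579, -0.286, 0.237]]
236 [[0.538, -0.285, 0.242], [0.54, -0.286, 0.24], [0.576, -0.286, 0.242], [0.578, -0.286, 0.241]]
239 [[0.538, -0.285, 0.247], [0.54, -0.287, 0.241], [0.576, -0.286, 0.245], [0.578, -0.286, 0.246]]
242 [[0.539, -0.285, 0.25], [0.54, -0.287, 0.247], [0.575, -0.287, 0.248], [0.577, -0.286, 0.251]]
245 [[0.539, -0.285, 0.254], [0.541, -0.287, 0.25], [0.575, -0.288, 0.25], [0.577, -0.286, 0.254]]
248 [[0.539, -0.285, 0.257], [0.541, -0.287, 0.254], [0.575, -0.288, 0.254], [0.576, -0.286, 0.258]]
51733 [0.22514818 0.24524398 0.30529008] [[0.576, -0.288, 0.225], [0.575, -0.287, 0.225], [0.54, -0.287, 0.226], [0.574, -0.29, 0.226], [0.539, -0.286, 0.226], [0.541, -0.289, 0.226], [0.538, -0.286, 0.226], [0.541, -0.291, 0.226]]
```

Useful: the real fingertips sit 30 mm above the reported TCP, so I'll set reported z = grasp height − 0.049.

```bash
python3 -m handwheel '[[[0,0,0,0,-0.001,0.04,0.35],[0,0,0,0,0,0.04,0.35],[0,0,0,-0.001,-0.001,0.04,0.35],[0,0,0,0,-0.001,0.04,0.35],[0,0,0,0,0,0.04,0.35],[0,0,0,0,0,0.041,0.35],[0,0,0,0,0,0,0.1],[0,0,0,0,0,0,0],[0,0,0,0,0,0,0],[0,0,0,0,0,0,0],[0,0,0,0,0,0,0]]]' 30
```

```text
t: 8.3
ee_pos: [0.5549, -0.2987, 0.0527]
orientation: [0.716, 0.698, 0.001, 0.001]
contact_force: [-0.9, -0.1, 6.4]
width: 0.0104
gripper_force: 30.0
```

```bash
python3 -m handwheel '[[[0,0,0,0,-0.01,0,0],[0,0,0,0,-0.02,0,0],[0,0,0,0,-0.025,0,0],[0,0,0,0,-0.025,0,0],[0,0,0,0,-0.025,0,0],[0,0,0,0,-0.025,0,0],[0,0,0,0,-0.025,0,0],[0,0,0,0,-0.025,0,0],[0,0,0,0,-0.01,0,0],[0,0,0,0,-0.005,0,0],[0,0,0,0,0,0,0]]]'; python3 -m handwheel '[[[0,0,0,0,-0.005,0,0],[0,0,0,0,-0.005,0,0]]]'
```

```text
t: 9.68
ee_pos: [0.4378, -0.2953, 0.0526]
orientation: [0.716, 0.698, 0.001, 0.001]
contact_force: [-0.5, 2.8, 12.1]
width: 0.0103
gripper_force: 30.0
t: 9.93
ee_pos: [0.4321, -0.2952, 0.0526]
orientation: [0.716, 0.698, 0.001, 0.001]
contact_force: [0.8, 3.5, 12.0]
width: 0.0101
gripper_force: 30.0
```

Moving freely; continue in small steps until the stop.

```bash
for i in 1 2 3 4; do python3 -m handwheel '[[[0,0,0,0,-0.005,0,0],[0,0,0,0,-0.005,0,0],[0,0,0,0,0,0,0]]]' | egrep 'ee_pos|contact'; done
```

```text
ee_pos: [0.4259, -0.295, 0.0526]
contact_force: [-0.7, 2.2, 12.1]
ee_pos: [0.421, -0.2949, 0.0526]
contact_force: [7.1, 5.6, 7.1]
ee_pos: [0.4211, -0.2955, 0.0527]
contact_force: [49.7, 16.6, -11.0]
ee_pos: [0.4165, -0.2954, 0.0527]
contact_force: [60.6, 21.2, -16.1]
```

```bash
python3 -m handwheel '[[[0,0,0,0,0,0,0.32],[0,0,0,0,0,0,0.32],[0,0,0,0,0,0,0.32],[0,0,0,0,0,-0.05,0.32],[0,0,0,0,0,-0.1,0.65],[0,0,0,0,0,-0.1,0.65],[0,0,0,0.09,0.049,0,0.65],[0,0,0,0.09,0.049,0,0.65],[0,0,0,0.09,0.049,0,0.65],[0,0,0,0.09,0.049,0,0.65],[0,0,0,0,0,0,0.65]]]'
python3 - <<'E'
from h import *
s=snap('top','top2.png'); C=cloud(s); np.save('top.npy',C); S=cloud(snap('side')); np.save('side.npy',S)
w=snap('wrist','w5.png'); W=wcloud(w); W[w['z_map']==0]=9; np.save('w.npy',W)
def med(C,x,y,z):
    m=(abs(C[...,0]-x)<.03)&(abs(C[...,1]-y)<.03)&(C[...,2]>z[0])&(C[...,2]<z[1]); q=C[m]; r=cv2.minEnclosingCircle(q[:,:2].astype(np.float32)*1000) if len(q)>5 else 0
    print(len(q),q.mean(0).round(4) if len(q) else '',r)
for n,D in(('top',C),('side',S),('w',W)):
    print(n)
    for x,y in((.637,-.092),(.533,-.085),(.43,-.107)): med(D,x,y,(.08,.096))
m=(C[...,0]>.4)&(C[...,0]<.45)&(C[...,1]<-.2)&(C[...,1]>-.4)&(C[...,2]>.09)&(C[...,2]<.11); q=C[m]; print('bar',cv2.minAreaRect(q[:,:2].astype(np.float32)*1000))
p=s['pixels'][150:270,300:480]; cv2.imwrite('pics/p5.png',np.vstack([cv2.resize(p,(480,320)),cv2.resize(w['pixels'],(480,280))]))
E
```

```text
t: 12.8
ee_pos: [0.5317, -0.0785, 0.2019]
orientation: [0.715, 0.7, 0.001, -0.0]
contact_force: [-0.7, -1.3, 0.0]
width: 0.0619
gripper_force: 0.0
top
0  0
0  0
0  0
side
94 [ 0.6366 -0.095   0.0865] ((636.1185302734375, -94.82738494873047), 22.75837516784668)
102 [ 0.5331 -0.0879  0.0866] ((533.4281005859375, -88.9361572265625), 24.070768356323242)
105 [ 0.43   -0.1112  0.0868] ((429.1671447753906, -111.3656005859375), 22.623577117919922)
w
1084 [ 0.6379 -0.09    0.0879] ((638.8295288085938, -90.78873443603516), 21.149160385131836)
1215 [ 0.5359 -0.082   0.0879] ((535.6320190429688, -82.63215637207031), 21.058975219726562)
1075 [ 0.4334 -0.105   0.0874] ((432.27130126953125, -106.13871765136719), 21.180355072021484)
bar ((433.3165283203125, -290.48089599609375), (128.45977783203125, 31.725196838378906), 88.6808090209961)
```

View pics/p5.png

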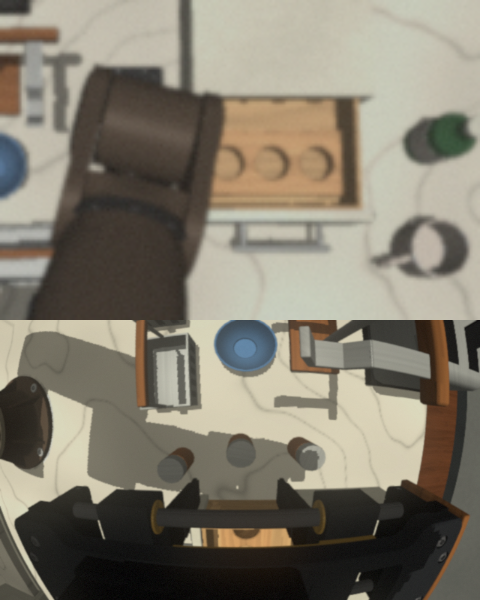

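The drawer is fully open; the wells are at about (228,162), (270,162), (315,163) in the upper crop. Next I grasp the middle jar.

```bash
python3 -m handwheel '[[[0,0,0,-0.007,0.003,0.05,0.65],[0,0,0,0,0,0.05,0.65],[0,0,0,0,0,0.05,0.65],[0,0,0,0,0,0.05,0.65],[0,0,0,0,0,0.05,0.65],[0,0,0,0,0,0.045,0.65],[0,0,0,0,0,0,0.3],[0,0,0,0,0,0,0.3],[0,0,0,0,0,0,0.3],[0,0,0,0,0,0,0.3]]]' 30;  python3 -m handwheel '[[[0,0,0,0,0,-0.03,0.3],[0,0,0,0,0,-0.08,0.3],[0,0,0,0,0,-0.08,0.3],[0,0,0,-0.06,0,-0.05,0.3],[0,0,0,-0.06,0,0,0.3],[0,0,0,0,0,0,0.3]]]'
python3 - <<'E'
from h import *
w=snap('wrist','w6.png'); W=wcloud(w); W[w['z_map']==0]=9
# bore floor points (z~.022) inside the drawer, insert top z~.057
m=(W[...,2]>.015)&(W[...,2]<.04)&(W[...,0]>.49)&(W[...,0]<.58)&(W[...,1]<-.19)&(W[...,1]>-.40)
from scipy import ndimage as nd
l,n=nd.label(m)
for i in range(1,n+1):
    q=W[l==i]
    if len(q)>30: print('floor',len(q),q.mean(0).round(4),cv2.minEnclosingCircle(q[:,:2].astype(np.float32)*1000))
m=(W[...,2]>.096)&(W[...,2]<.11)&(W[...,0]>.40)&(W[...,0]<.435)&(W[...,1]<-.22); q=W[m]; print('bar',len(q),cv2.minAreaRect(q[:,:2].astype(np.float32)*1000))
E
```

```text
t: 14.2
ee_pos: [0.533, -0.0861, 0.0259]
orientation: [0.716, 0.698, 0.001, 0.001]
contact_force: [0.9, -2.4, 7.5]
width: 0.0418
gripper_force: 30.0
t: 14.95
ee_pos: [0.5301, -0.1596, 0.169]
orientation: [0.717, 0.697, 0.001, 0.0]
contact_force: [0.4, 0.6, -3.3]
width: 0.0416
gripper_force: 30.0
floor 88 [ 0.5725 -0.1917  0.0272] ((572.281982421875, -191.65931701660156), 7.301280975341797)
floor 333 [ 0.5406 -0.3147  0.0291] ((541.2521362304688, -303.7095947265625), 21.474519729614258)
bar 0 ((0.0, 0.0), (0.0, 0.0), 0.0)
```

View pics/w6.png

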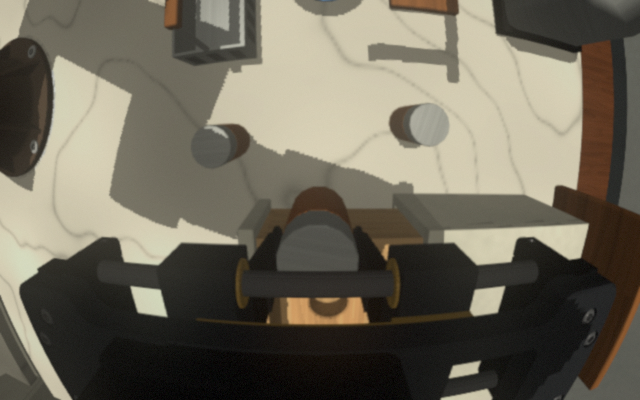

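```bash
python3 - <<'E'
from h import *
from scipy import ndimage as nd
for n in('top','side'):
    C=np.load(n+'.npy')
    m=(C[...,0]>.4)&(C[...,0]<.452)&(C[...,1]<-.2)&(C[...,1]>-.4)&(C[...,2]>.09)&(C[...,2]<.11)
    for y0 in np.arange(-.345,-.24,.02):
        q=C[m&(abs(C[...,1]-y0)<.004)]; q=q[q[:,0]<q[:,0].min()+.011]; print(n,'bar y%.3f'%y0,q[:,0].min().round(4),q[:,0].mean().round(4),len(q))
    m=(C[...,2]>.0)&(C[...,2]<.048)&(C[...,0]>.495)&(C[...,0]<.575)&(C[...,1]<-.195)&(C[...,1]>-.39)
    l,k=nd.label(m)
    for i in range(1,k+1):
        q=C[l==i]
        if len(q)>9: print(n,'well',len(q),q.mean(0).round(4),q.min(0).round(3),q.max(0).round(3))
    # drawer side walls / front extents at z~.12
    m=(C[...,2]>.116)&(C[...,2]<.13)&(C[...,0]>.44)&(C[...,0]<.49)&(C[...,1]<-.15); q=C[m]; print('front',q.min(0).round(4),q.max(0).round(4),np.percentile(q[:,1],[1,99]).round(4),cv2.minAreaRect(q[:,:2].astype(np.float32)*1000))
E
```

```text
top bar y-0.345 0.4162 0.4207 7
top bar y-0.325 0.4166 0.4202 6
top bar y-0.305 0.4172 0.4207 6
top bar y-0.285 0.4177 0.4217 7
top bar y-0.265 0.4181 0.4217 6
top bar y-0.245 0.4187 0.4222 6
top well 102 [ 0.5439 -0.2393  0.0243] [ 0.524 -0.256  0.017] [ 0.564 -0.222  0.047]
top well 115 [ 0.5421 -0.3008  0.0243] [ 0.519 -0.317  0.012] [ 0.563 -0.279  0.048]
top well 113 [ 0.5402 -0.3639  0.0247] [ 0.518 -0.381  0.016] [ 0.561 -0.343  0.048]
front [ 0.456  -0.4059  0.116 ] [ 0.4811 -0.1916  0.1287] [-0.4052 -0.1943] ((470.5831604003906, -298.9241027832031), (214.3122100830078, 24.803834915161133), 88.81818389892578)
side bar y-0.345 0.4149 0.4191 11
side bar y-0.325 0.4154 0.4195 6
side bar y-0.305 0.4159 0.4204 9
side bar y-0.285 0.4162 0.4211 8
side bar y-0.265 0.4167 0.4224 9
side bar y-0.245 0.4169 0.4218 9
side well 117 [ 0.5405 -0.2231  0.027 ] [ 0.52  -0.254  0.014] [ 0.561 -0.21   0.048]
side well 133 [ 0.5387 -0.2858  0.0265] [ 0.516 -0.305  0.015] [ 0.56  -0.272  0.047]
side well 118 [ 0.5373 -0.3452  0.0269] [ 0.515 -0.358  0.014] [ 0.558 -0.334  0.048]
front [ 0.452  -0.4139  0.116 ] [ 0.475  -0.1804  0.1283] [-0.4121 -0.1836] ((464.77972412109375, -297.40789794921875), (233.47320556640625, 18.96810531616211), 88.1447525024414)
```

```bash
python3 -m handwheel '[[[0,0,0,0,0,-0.09,0.3],[0,0,0,0,0,-0.09,0.3],[0,0,0,-0.09,0,0,0.3],[0,0,0,-0.09,0,0,0.3],[0,0,0,-0.09,0,0,0.3],[0,0,0,-0.09,0,0,0.3],[0,0,0,-0.07,0,0,0.3],[0,0,0,0,0,0,0.3],[0,0,0,0,0,0,0.3]]]'
python3 - <<'E'
from h import *
w=snap('wrist','w7.png'); W=wcloud(w); W[w['z_map']==0]=9; np.save('w.npy',W)
from scipy import ndimage as nd
for zr in((.01,.03),(.01,.042)):
  m=(W[...,2]>zr[0])&(W[...,2]<zr[1])&(W[...,0]>.505)&(W[...,0]<.58)&(W[...,1]<-.2)&(W[...,1]>-.40)
  l,n=nd.label(m)
  for i in range(1,n+1):
    q=W[l==i]
    if len(q)>30: print('floor',len(q),q.mean(0).round(4),q.min(0).round(4),q.max(0).round(4),cv2.minEnclosingCircle(q[:,:2].astype(np.float32)*1000))
m=(W[...,2]>.098)&(W[...,2]<.106)&(W[...,0]>.40)&(W[...,0]<.435)&(W[...,1]<-.22); q=W[m]; print('bar',cv2.minAreaRect(q[:,:2].astype(np.float32)*1000))
m=(W[...,2]>.119)&(W[...,2]<.127)&(W[...,0]>.44)&(W[...,0]<.49)&(W[...,1]<-.15); q=W[m]; print('front',cv2.minAreaRect(q[:,:2].astype(np.float32)*1000))
cv2.imwrite('pics/w7c.png',cv2.resize(w['pixels'][40:290,160:480],None,fx=2.4,fy=2.4,interpolation=2))
E
```

```text
t: 16.12
ee_pos: [0.5238, -0.4148, 0.2757]
orientation: [0.716, 0.698, 0.001, -0.001]
contact_force: [0.6, 0.3, -2.7]
width: 0.0416
gripper_force: 30.0
floor 639 [ 0.5437 -0.2294  0.0224] [ 0.5214 -0.2487  0.0198] [ 0.565  -0.2111  0.0298] ((543.3489990234375, -231.38534545898438), 22.304672241210938)
floor 768 [ 0.5417 -0.2943  0.0223] [ 0.5197 -0.3158  0.0192] [ 0.564  -0.2725  0.0296] ((541.7286987304688, -295.07501220703125), 23.332469940185547)
floor 786 [ 0.5399 -0.3579  0.0222] [ 0.5179 -0.381   0.0196] [ 0.5626 -0.3346  0.0294] ((539.6968994140625, -357.7990417480469), 23.526296615600586)
floor 58 [ 0.546  -0.3946  0.0274] [ 0.5055 -0.3967  0.025 ] [ 0.5799 -0.3934  0.0298] ((542.700927734375, -394.36358642578125), 37.24061584472656)
floor 724 [ 0.5439 -0.228   0.024 ] [ 0.5214 -0.2487  0.0198] [ 0.5665 -0.2103  0.0418] ((544.2822875976562, -231.14141845703125), 23.231460571289062)
floor 817 [ 0.542  -0.2934  0.0231] [ 0.5197 -0.3158  0.0192] [ 0.564  -0.2725  0.0413] ((541.6744384765625, -295.1271667480469), 23.33440589904785)
floor 834 [ 0.5402 -0.3584  0.023 ] [ 0.5179 -0.381   0.0196] [ 0.5626 -0.3346  0.0415] ((539.7991943359375, -357.8676452636719), 23.5757999420166)
floor 84 [ 0.5477 -0.3947  0.0317] [ 0.5055 -0.3967  0.025 ] [ 0.5799 -0.3934  0.042 ] ((542.700927734375, -394.36358642578125), 37.24061584472656)
bar ((425.3399658203125, -292.8961486816406), (130.03689575195312, 18.38770866394043), 89.7719497680664)
front ((465.12506103515625, -301.006103515625), (217.38693237304688, 16.4329833984375), 88.28573608398438)
```

View pics/w7c.png

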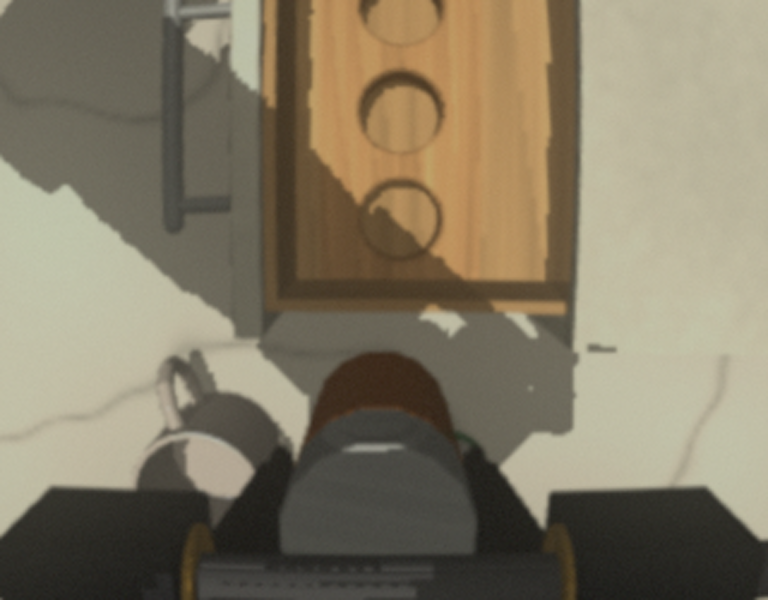

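```bash
cat >> h.py <<'E'
def held():  # jar cap held, seen by the wrist camera
    s=snap('wrist'); W=wcloud(s); W[s['z_map']==0]=9; e=ctrl.sense(); p=e['ee_pos']; D=W-p
    m=(abs(D[...,0])<.03)&(abs(D[...,1])<.03)&(D[...,2]>.0)&(D[...,2]<.085); q=W[m]
    h=np.histogram(q[:,2]-p[2],np.arange(0,.086,.002)); top=h[1][np.argmax(h[0])]+.001
    t=q[abs(q[:,2]-p[2]-top)<.003]; c=t[t[:,1]>p[1]-.05]
    print('ee',p.round(4),'cap z-ee',round(top,4),'n',len(t),'x',t[:,0].min().round(4),t[:,0].max().round(4),'ymax',t[:,1].max().round(4),cv2.minEnclosingCircle(t[:,:2].astype(np.float32)*1000))
    return W,t
E
python3 - <<'E'
from h import *
W,t=held()
p=ctrl.sense()['ee_pos']; D=W-p
m=(abs(D[...,0])<.06)&(abs(D[...,1])<.02)&(D[...,2]>.028)&(D[...,2]<.06); q=D[m]
for z in(.035,.045,.055):
    k=q[abs(q[:,2]-z)<.004]; L=k[k[:,0]<-.018]; Rr=k[k[:,0]>.018]; print(z,L[:,0].min().round(4),L[:,0].max().round(4),Rr[:,0].min().round(4),Rr[:,0].max().round(4))
E
```

```text
ee [ 0.524  -0.4146  0.2764] cap z-ee 0.063 n 3488 x 0.4954 0.5539 ymax -0.3899 ((524.6962890625, -402.8670654296875), 29.25991439819336)
0.035 -0.0238 -0.0183 0.0181 0.0271
0.045 -0.0261 -0.0188 0.0182 0.0294
0.055 -0.0276 -0.0188 0.0182 0.0309
```

```bash
cat >> h.py <<'E'
from scipy.optimize import least_squares
def cap():
    W,t=held(); p=ctrl.sense()['ee_pos']; a=t[t[:,1]>p[1]+.0125]
    E=[]
    for x in np.arange(a[:,0].min()+.001,a[:,0].max(),.0015):
        k=a[abs(a[:,0]-x)<.001]
        if len(k): E.append([x,k[:,1].max()])
    E=np.array(E); r=least_squares(lambda c:np.hypot(E[:,0]-c[0],E[:,1]-c[1])-.021,[p[0],p[1]],loss='soft_l1',f_scale=.001)
    print('cap centre - ee',(r.x-p[:2]).round(4),'rms',np.sqrt(np.mean(r.fun**2)).round(4),len(E))
E
python3 -c "
from h import *
cap()"
```

```text
ee [ 0.524  -0.4147  0.2765] cap z-ee 0.063 n 3504 x 0.4954 0.5537 ymax -0.39 ((524.5859375, -402.78912353515625), 29.1683406829834)
cap centre - ee [0.0004 0.0039] rms 0.0023 31
```

```bash
python3 -c "
from h import *
plan((.5375,-.3616,.27,-1.6,3,.3),(.5375,-.3616,.09,-1.6,5,.3))"
```

```text
WP
 (0.5375, -0.3616, 0.27, -1.6)
 [0,0,0.01,0.03,0.007,0.004,0.3]
 [0,-0.01,0,0.029,0.006,0.003,0.3]
 [0.01,0,0.01,0.03,0.007,0.004,0.3]
WP
 (0.5375, -0.3616, 0.09, -1.6)
 [0,0,0,0,0,0.06,0.3]
 [0,0,0,0,0,0.06,0.3]
 [0,0,0,0,0,0.06,0.3]
 [0,0,0,0,0,0.06,0.3]
 [0,0,0,0,0,0.06,0.3]
```

```bash
python3 -m handwheel '[[[0,0,0.01,0.03,0.007,0.004,0.3],[0,0,0,0.029,0.006,0.003,0.3],[0,0,0.01,0.03,0.007,0.004,0.3],[0,0,0,0,0,0.06,0.3],[0,0,0,0,0,0.06,0.3],[0,0,0,0,0,0.06,0.3],[0,0,0,0,0,0.06,0.3],[0,0,0,0,0,0.06,0.3],[0,0,0,0,0,0,0.3]]]'; python3 -m handwheel '[[[0,0,0,0,0,0.01,0.3],[0,0,0,0,0,0.008,0.3],[0,0,0,0,0,0.007,0.3],[0,0,0,0,0,0,0.3]]]'
```

```text
t: 17.4
ee_pos: [0.5365, -0.3609, 0.0876]
orientation: [0.717, 0.697, 0.001, -0.003]
contact_force: [0.1, -0.1, -2.2]
width: 0.0414
gripper_force: 30.0
t: 17.9
ee_pos: [0.5372, -0.3627, 0.0748]
orientation: [0.717, 0.697, 0.001, -0.0]
contact_force: [-0.1, -0.3, -2.5]
width: 0.0414
gripper_force: 30.0
```

```bash
python3 -m handwheel '[[[0,0,0,0,0,0.015,0.3],[0,0,0,0,0,0.015,0.3],[0,0,0,0,0,0.01,0.3],[0,0,0,0,0,0.004,0.3],[0,0,0,0,0,0,0.3]]]'
```

```text
t: 18.52
ee_pos: [0.5373, -0.3627, 0.0483]
orientation: [0.717, 0.697, 0.001, -0.0]
contact_force: [-0.7, 0.1, -2.0]
width: 0.0418
gripper_force: 30.0
```

```bash
python3 -m handwheel '[[[0,0,0,0,0,0,0.6],[0,0,0,0,0,0,0.6],[0,0,0,0,0,-0.04,0.6],[0,0,0,0,0,-0.1,0.6],[0,0,0,0,0,-0.1,0.6],[0,0,0,0.08,0.035,-0.01,0.65],[0,0,0,0.09,0.035,0,0.65],[0,0,0,0.09,0.035,0,0.65],[0,0,0,0.09,0.035,0,0.65],[0,0,0,0.09,0.035,0,0.65],[0,0,0,0,0,0,0.65],[0,0,0,0,0,0,0.65]]]'; python3 - <<'E'
from h import *
w=snap('wrist'); W=wcloud(w); W[w['z_map']==0]=9
for x,y in((.637,-.09),(.432,-.106)):
    m=(abs(W[...,0]-x)<.03)&(abs(W[...,1]-y)<.03)&(W[...,2]>.083)&(W[...,2]<.093); q=W[m]; print(len(q),cv2.minEnclosingCircle(q[:,:2].astype(np.float32)*1000) if len(q) else '')
plan((.6363,-.0905,.10,-1.6,4,.65),(.6363,-.0905,.025,-1.6,3,.65))
E
```

```text
t: 20.02
ee_pos: [0.6496, -0.1022, 0.1989]
orientation: [0.717, 0.697, 0.001, -0.0]
contact_force: [-0.1, -0.1, -0.1]
width: 0.0619
gripper_force: 0.0
1257 ((639.6563720703125, -91.18050384521484), 21.35295295715332)
761 ((432.92437744140625, -106.52368927001953), 21.4320125579834)
WP
 (0.6363, -0.0905, 0.1, -1.6)
 [0,0,0,0.005,-0.006,0.041,0.65]
 [0,0,-0.01,0.005,-0.005,0.041,0.65]
 [0,-0.01,0,0.005,-0.006,0.042,0.65]
 [0,0,0,0.005,-0.006,0.041,0.65]
WP
 (0.6363, -0.0905, 0.025, -1.6)
 [0,0,0,0,0,0.042,0.65]
 [0,0,0,0,0,0.041,0.65]
 [0,0,0,0,0,0.042,0.65]
```

```bash
python3 -m handwheel '[[[0,0,0,0.005,-0.006,0.041,0.65],[0,0,0,0.005,-0.005,0.041,0.65],[0,0,0,0.005,-0.006,0.042,0.65],[0,0,0,0.005,-0.006,0.041,0.65],[0,0,0,0,0,0.042,0.65],[0,0,0,0,0,0.041,0.65],[0,0,0,0,0,0.042,0.65],[0,0,0,0,0,0,0.3],[0,0,0,0,0,0,0.3],[0,0,0,0,0,0,0.3],[0,0,0,0,0,0,0.3]]]' 30;  python3 -m handwheel '[[[0,0,0,0,0,-0.03,0.3],[0,0,0,0,0,-0.08,0.3],[0,0,0,0,0,-0.09,0.3],[0,0,0,0,0,-0.08,0.3],[0,0,0,0,0,0,0.3]]]'; python3 - <<'E'
from h import *
cap()
E
```

```text
t: 21.45
ee_pos: [0.637, -0.0897, 0.026]
orientation: [0.717, 0.697, 0.001, 0.001]
contact_force: [0.4, -0.9, 5.4]
width: 0.0415
gripper_force: 30.0
t: 22.08
ee_pos: [0.6375, -0.0897, 0.1978]
orientation: [0.717, 0.697, 0.003, 0.003]
contact_force: [0.0, -0.7, -2.1]
width: 0.0416
gripper_force: 30.0
ee [ 0.6365 -0.0895  0.195 ] cap z-ee 0.065 n 3038 x 0.6083 0.6665 ymax -0.0689 ((637.3305053710938, -81.75627899169922), 29.2911319732666)
cap centre - ee [ 0.0001 -0.0006] rms 0.0028 26
```

```bash
python3 -c "
from h import *
plan((.539,-.2955,.20,-1.6,5,.3),(.539,-.2955,.085,-1.6,4,.3))"
```

```text
WP
 (0.539, -0.2955, 0.2, -1.6)
 [0.01,0,0,-0.07,-0.031,-0.002,0.3]
 [0,0,0,-0.069,-0.03,-0.002,0.3]
 [0.01,0,0,-0.07,-0.031,-0.001,0.3]
 [0,0,0,-0.069,-0.03,-0.002,0.3]
 [0.01,-0.01,-0.01,-0.07,-0.031,-0.002,0.3]
WP
 (0.539, -0.2955, 0.085, -1.6)
 [0,0,0,0,0,0.048,0.3]
 [0,0,0,0,0,0.048,0.3]
 [0,0,0,0,0,0.048,0.3]
 [0,0,0,0,0.001,0.048,0.3]
```

```bash
python3 -m handwheel '[[[0.01,0,0,-0.07,-0.031,-0.002,0.3],[0,0,0,-0.069,-0.03,-0.002,0.3],[0.01,0,0,-0.07,-0.031,-0.001,0.3],[0,0,0,-0.069,-0.03,-0.002,0.3],[0.01,-0.01,-0.01,-0.07,-0.031,-0.002,0.3],[0,0,0,0,0,0.048,0.3],[0,0,0,0,0,0.048,0.3],[0,0,0,0,0,0.048,0.3],[0,0,0,0,0.001,0.046,0.3],[0,0,0,0,0,0,0.3],[0,0,0,0,0,0,0.3]]]'; python3 -m handwheel '[[[0,0,0,0,0,0.008,0.3],[0,0,0,0,0,0.008,0.3],[0,0,0,0,0,0,0.3]]]'
```

```text
t: 23.5
ee_pos: [0.5386, -0.2956, 0.0843]
orientation: [0.717, 0.697, -0.001, -0.002]
contact_force: [0.7, -0.0, -2.0]
width: 0.0416
gripper_force: 30.0
t: 23.88
ee_pos: [0.5384, -0.2956, 0.0742]
orientation: [0.717, 0.697, -0.001, -0.002]
contact_force: [0.1, 0.5, -1.8]
width: 0.0413
gripper_force: 30.0
```

```bash
python3 -m handwheel '[[[0,0,0,0,0,0.015,0.3],[0,0,0,0,0,0.015,0.3],[0,0,0,0,0,0.011,0.3],[0,0,0,0,0,0,0.3],[0,0,0,0,0,0,0.6],[0,0,0,0,0,0,0.6],[0,0,0,0,0,-0.04,0.6],[0,0,0,0,0,-0.1,0.6],[0,0,0,0,0,-0.1,0.6]]]'; python3 -m handwheel '[[[0,0,0,0.08,-0.048,-0.01,0.65],[0,0,0,0.08,-0.048,0,0.65],[0,0,0,0.08,-0.048,0,0.65],[0,0,0,0.07,-0.045,0,0.65],[0,0,0,0,0,0,0.65],[0,0,0,0,0,0,0.65]]]'; python3 - <<'E'
from h import *
w=snap('wrist'); W=wcloud(w); W[w['z_map']==0]=9
m=(abs(W[...,0]-.432)<.03)&(abs(W[...,1]+.106)<.03)&(W[...,2]>.083)&(W[...,2]<.093); q=W[m]; print(len(q),cv2.minEnclosingCircle(q[:,:2].astype(np.float32)*1000) if len(q) else '')
plan((.4303,-.1065,.10,-1.6,4,.65),(.4303,-.1065,.025,-1.6,3,.65))
E
```

```text
t: 25.0
ee_pos: [0.5389, -0.2956, 0.1957]
orientation: [0.717, 0.697, -0.001, -0.001]
contact_force: [0.5, 0.3, 0.3]
width: 0.0571
gripper_force: 0.0
t: 25.75
ee_pos: [0.4315, -0.1069, 0.2008]
orientation: [0.717, 0.697, -0.001, -0.001]
contact_force: [0.0, 0.5, 0.1]
width: 0.0623
gripper_force: 0.0
1213 ((431.94921875, -106.27601623535156), 21.186159133911133)
WP
 (0.4303, -0.1065, 0.1, -1.6)
 [0,0,0,0,0,0.042,0.65]
 [-0.01,0,0,0.001,-0.001,0.042,0.65]
 [0,0,0,0,0,0.042,0.65]
 [-0.01,0,0,0,-0.001,0.042,0.65]
WP
 (0.4303, -0.1065, 0.025, -1.6)
 [0,0,0,0,0,0.042,0.65]
 [0,0,0,0,0,0.041,0.65]
 [0,0,0,0,0,0.042,0.65]
```

```bash
python3 -m handwheel '[[[0,0,0,0,-0.001,0.042,0.65],[-0.01,0,0,0.001,-0.001,0.042,0.65],[0,0,0,0,-0.001,0.042,0.65],[-0.01,0,0,0,-0.001,0.042,0.65],[0,0,0,0,0,0.042,0.65],[0,0,0,0,0,0.041,0.65],[0,0,0,0,0,0.042,0.65],[0,0,0,0,0,0,0.3],[0,0,0,0,0,0,0.3],[0,0,0,0,0,0,0.3],[0,0,0,0,0,0,0.3]]]' 30;  python3 -m handwheel '[[[0,0,0,0,0,-0.03,0.3],[0,0,0,0,0,-0.08,0.3],[0,0,0,0,0,-0.09,0.3],[0,0,0,0,0,-0.08,0.3],[0,0,0,0,0,0,0.3]]]'; python3 - <<'E'
from h import *
cap()
plan((.541,-.2345,.20,-1.6,4,.3),(.541,-.2345,.085,-1.6,4,.3))
E
```

```text
t: 27.18
ee_pos: [0.4284, -0.1061, 0.0251]
orientation: [0.717, 0.697, -0.0, 0.0]
contact_force: [0.1, -0.1, 1.2]
width: 0.0417
gripper_force: 29.9
t: 27.8
ee_pos: [0.4294, -0.1064, 0.1956]
orientation: [0.717, 0.697, 0.001, 0.003]
contact_force: [0.5, -0.4, -2.6]
width: 0.0419
gripper_force: 29.9
ee [ 0.4284 -0.106   0.1936] cap z-ee 0.065 n 3121 x 0.4005 0.4583 ymax -0.085 ((429.2973327636719, -97.55950164794922), 29.083065032958984)
cap centre - ee [0.0005 0.    ] rms 0.0027 27
WP
 (0.541, -0.2345, 0.2, -1.6)
 [0,0,0,-0.052,0.048,-0.003,0.3]
 [0.01,0,0,-0.052,0.049,-0.002,0.3]
 [0,0.01,0,-0.053,0.048,-0.003,0.3]
 [0,0,0,-0.052,0.048,-0.002,0.3]
WP
 (0.541, -0.2345, 0.085, -1.6)
 [0,0,0,0,0,0.048,0.3]
 [0,0,0,0,0,0.048,0.3]
 [0,0,0,0,0,0.048,0.3]
 [0,0,0,0,0,0.047,0.3]
```

```bash
python3 -m handwheel '[[[0,0,0,-0.052,0.048,-0.003,0.3],[0.01,0,0,-0.052,0.049,-0.002,0.3],[0,0.01,0,-0.053,0.048,-0.003,0.3],[0,0,0,-0.052,0.047,-0.002,0.3],[0,0,0,0,0,0.048,0.3],[0,0,0,0,0,0.048,0.3],[0,0,0,0,0,0.048,0.3],[0,0,0,0,0,0.045,0.3],[0,0,0,0,0,0,0.3],[0,0,0,0,0,0,0.3]]]'; python3 -m handwheel '[[[0,0,0,0,0,0.008,0.3],[0,0,0,0,0,0.008,0.3],[0,0,0,0,0,0,0.3]]]'
```

```text
t: 29.1
ee_pos: [0.5395, -0.2342, 0.0848]
orientation: [0.717, 0.697, -0.0, -0.002]
contact_force: [0.4, 0.1, -0.9]
width: 0.042
gripper_force: 29.9
t: 29.48
ee_pos: [0.5395, -0.2342, 0.0751]
orientation: [0.717, 0.697, -0.0, -0.002]
contact_force: [-0.7, 0.3, -2.0]
width: 0.0415
gripper_force: 29.9
```

```bash
python3 -m handwheel '[[[0,0,0,0,0,0.015,0.3],[0,0,0,0,0,0.015,0.3],[0,0,0,0,0,0.011,0.3],[0,0,0,0,0,0,0.3],[0,0,0,0,0,0,0.6],[0,0,0,0,0,0,0.6],[0,0,0,0,0,-0.04,0.6],[0,0,0,0,0,-0.1,0.6],[0,0,0,0,0,-0.1,0.6]]]'; python3 -m handwheel '[[[0,0,0,-0.05,-0.06,-0.02,0.4],[0,0,0,-0.04,-0.07,0,0.35],[0,0,0,0,-0.065,0,0.35],[0,0,0,0,0,0,0.35],[0,0,0,0,0,0,0.35]]]'; python3 - <<'E'
from h import *
S=cloud(snap('side'))
for x,y in((.541,-.234),(.539,-.296),(.537,-.359)):
    m=(abs(S[...,0]-x)<.035)&(abs(S[...,1]-y)<.028)&(S[...,2]>.095)&(S[...,2]<.125); q=S[m]; print(len(q),q.mean(0).round(4),np.percentile(q[:,2],[10,50,90]).round(4))
w=snap('wrist','w8.png')
plan((.421,-.2955,.048,-1.6,7,.35))
E
```

```text
t: 30.6
ee_pos: [0.5397, -0.2344, 0.1965]
orientation: [0.717, 0.697, -0.0, -0.001]
contact_force: [0.2, -0.4, -0.6]
width: 0.057
gripper_force: 0.0
t: 31.22
ee_pos: [0.4221, -0.2855, 0.2073]
orientation: [0.717, 0.697, -0.0, -0.001]
contact_force: [0.8, -0.5, -0.7]
width: 0.0334
gripper_force: 0.0
133 [ 0.5393 -0.2398  0.1073] [0.102  0.1079 0.1115]
145 [ 0.5374 -0.3019  0.1078] [0.1022 0.1085 0.1122]
153 [ 0.537  -0.3637  0.1076] [0.1029 0.1082 0.1114]
WP
 (0.421, -0.2955, 0.048, -1.6)
 [0,0,0,-0.002,0,0.038,0.35]
 [0,0,0,-0.003,0,0.038,0.35]
 [-0.01,0,0,-0.002,-0.001,0.037,0.35]
 [0,0,0,-0.003,0,0.038,0.35]
 [0,-0.01,0.01,-0.002,0,0.038,0.35]
 [0,0,0,-0.003,0,0.038,0.35]
 [0,0,0,-0.002,-0.001,0.038,0.35]
```

View pics/w8.png

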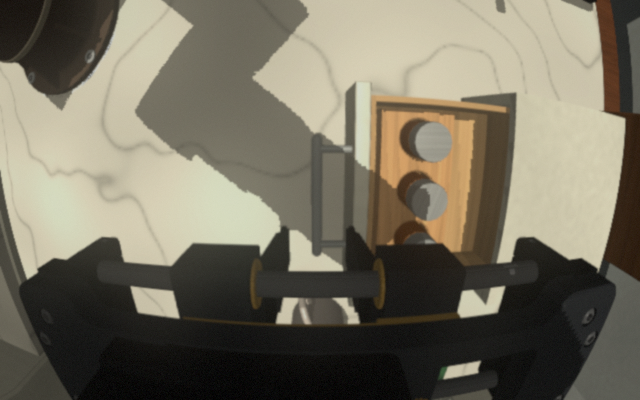

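All three jars are seated (caps at (432,142), (427,200), (418,240), tops at 0.108–0.11 m). Next I grip the bar and push the drawer shut.

```bash
python3 -m handwheel '[[[0,0,0,-0.002,0,0.038,0.35],[0,0,0,-0.003,0,0.038,0.35],[0,0,0,-0.002,-0.001,0.037,0.35],[0,0,0,-0.003,0,0.038,0.35],[0,0,0,-0.002,0,0.038,0.35],[0,0,0,-0.003,0,0.038,0.35],[0,0,0,-0.002,-0.001,0.036,0.35],[0,0,0,0,0,0,0],[0,0,0,0,0,0,0],[0,0,0,0,0,0,0],[0,0,0,0,0,0,0]]]' 30; python3 -m handwheel '[[[0,0,0,0,0.01,0,0],[0,0,0,0,0.02,0,0],[0,0,0,0,0.025,0,0],[0,0,0,0,0.025,0,0],[0,0,0,0,0.025,0,0],[0,0,0,0,0.025,0,0],[0,0,0,0,0.025,0,0],[0,0,0,0,0.025,0,0],[0,0,0,0,0.025,0,0],[0,0,0,0,0.02,0,0],[0,0,0,0,0.01,0,0],[0,0,0,0,0,0,0]]]'
```

```text
t: 32.7
ee_pos: [0.4209, -0.2955, 0.0498]
orientation: [0.717, 0.697, 0.0, 0.0]
contact_force: [5.5, 1.6, -3.9]
width: 0.0101
gripper_force: 30.0
t: 34.2
ee_pos: [0.5626, -0.2995, 0.0498]
orientation: [0.717, 0.697, 0.0, 0.0]
contact_force: [0.2, -0.7, 6.6]
width: 0.01
gripper_force: 30.0
```

```bash
for i in 1 2 3; do python3 -m handwheel '[[[0,0,0,0,0.004,0,0],[0,0,0,0,0.004,0,0],[0,0,0,0,0,0,0]]]' | egrep 'ee_pos|contact'; done
```

```text
ee_pos: [0.567, -0.2997, 0.0498]
contact_force: [1.6, -1.7, 5.6]
ee_pos: [0.5703, -0.2997, 0.0497]
contact_force: [-8.0, -1.8, 9.9]
ee_pos: [0.5701, -0.2995, 0.0496]
contact_force: [-33.9, -3.6, 23.2]
```

```bash
python3 -m handwheel '[[[0,0,0,0,-0.004,0,0],[0,0,0,0,0,0,0.32],[0,0,0,0,0,0,0.32],[0,0,0,0,0,0,0.32],[0,0,0,0,0,-0.05,0.32],[0,0,0,0,0,-0.1,0.32],[0,0,0,0,0,-0.1,0.32],[0,0,0,0,-0.06,-0.08,0.4]]]'; python3 -c "
from h import *
plan((.43,.0,.26,0,7,.4))"
```

```text
t: 36.33
ee_pos: [0.5382, -0.2986, 0.2487]
orientation: [0.716, 0.698, -0.0, -0.0]
contact_force: [0.8, -0.7, 0.8]
width: 0.0355
gripper_force: 0.0
WP
 (0.43, 0.0, 0.26, 0)
 [0,0,-0.02,0.07,-0.028,-0.003,0.4]
 [0,0,-0.03,0.071,-0.027,-0.002,0.4]
 [0,0,-0.02,0.07,-0.027,-0.003,0.4]
 [0,0,-0.03,0.071,-0.027,-0.003,0.4]
 [0,0,-0.02,0.071,-0.026,-0.002,0.4]
 [0,0,-0.03,0.071,-0.027,-0.003,0.4]
 [0,0,-0.02,0.071,-0.026,-0.002,0.4]
```

```bash
python3 -m handwheel '[[[0,0,-0.02,0.07,-0.028,-0.003,0.4],[0,0,-0.03,0.071,-0.027,-0.002,0.4],[0,0,-0.02,0.07,-0.027,-0.003,0.4],[0,0,-0.03,0.071,-0.027,-0.003,0.4],[0,0,-0.02,0.071,-0.026,-0.002,0.4],[0,0,-0.03,0.071,-0.027,-0.003,0.4],[0,0,-0.02,0.071,-0.026,-0.002,0.4],[0,0,0,0,0,0,0.4],[0,0,0,0,0,0,0.4]]]' | egrep 't:|ee'; cat >> h.py <<'E'
from scipy import ndimage as nd
def look(f=None):
    w=snap('wrist',f); W=wcloud(w); W[w['z_map']==0]=9; D=W-ctrl.sense()['ee_pos']
    near=(abs(D[...,0])<.13)&(D[...,1]<.02)&(D[...,2]>.0)
    for nm,xr,z in(('bar',(.33,.5),(.13,.162)),('hook',(.55,.66),(.24,.295))):
        m=(W[...,0]>xr[0])&(W[...,0]<xr[1])&(W[...,1]>-.03)&(W[...,1]<.46)&(W[...,2]>z[0])&(W[...,2]<z[1])&~near
        l,n=nd.label(m,np.ones((3,3)))
        for i in range(1,n+1):
            q=W[l==i]
            if len(q)<80: continue
            r=cv2.minAreaRect(q[:,:2].astype(np.float32)*1000); print(nm,len(q),'c',np.round(r[0],1),'size',np.round(r[1],1),round(r[2],1),'x',q[:,0].min().round(4),q[:,0].max().round(4),'y',q[:,1].min().round(4),q[:,1].max().round(4),'z',q[:,2].mean().round(3))
    return W
E
python3 -c "
from h import *
S=cloud(snap('side')); m=(S[...,0]>.54)&(S[...,0]<.64)&(S[...,1]<-.2)&(S[...,1]>-.4)&(S[...,2]>.09)&(S[...,2]<.11); print('bar/front x min',np.percentile(S[m][:,0],2))
look('w9.png')"
```

```text
t: 37.45
ee_pos: [0.4297, -0.0, 0.2583]
bar/front x min 0.5637143653087
bar 517 c [406.9 178.2] size [42.9 12.4] 88.2 x 0.4006 0.4134 y 0.1567 0.1995 z 0.15
bar 1368 c [423.5  52.8] size [ 13.1 113.3] 0.7 x 0.4164 0.43 y -0.0039 0.1094 z 0.151
hook 1908 c [614.3 173.1] size [21.7 91.5] 89.6 x 0.5684 0.66 y 0.1619 0.1838 z 0.266
hook 2181 c [613.4  28.5] size [20.6 93. ] 89.6 x 0.567 0.6599 y 0.0179 0.0391 z 0.268
```

View pics/w9.png

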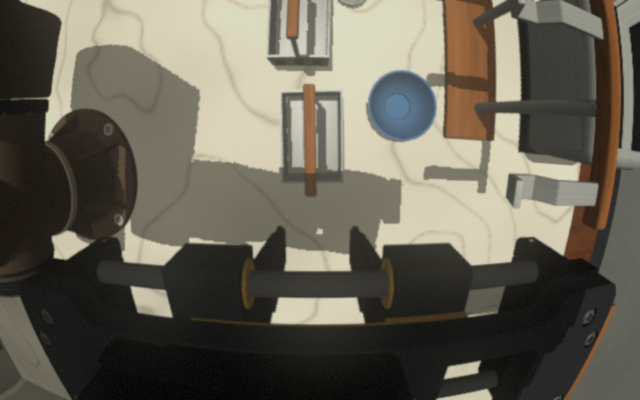

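Wrist view: basket bar at (310,140), hook at (545,190). The drawer is shut (bar at x≈0.569). Now basket 1: grip 27 mm to the −y side of the handle's middle.

```bash
python3 -m handwheel '[[[0,0,0,0.022,-0.007,0.03,0.4],[0,0,0,0.021,-0.007,0.05,0.4],[0,0,0,0,0,0.05,0.4],[0,0,0,0,0,0.05,0.4],[0,0,0,0,0,0.05,0.4],[0,0,0,0,0,0.04,0.4],[0,0,0,0,0,0,0],[0,0,0,0,0,0,0],[0,0,0,0,0,0,0],[0,0,0,0,0,0,0]]]' 50;  python3 -m handwheel '[[[0,0,0,0,0,-0.03,0],[0,0,0,0,0,-0.08,0],[0,0,0,0,0,-0.08,0],[0,0,0,0,0,-0.08,0],[0,0,0,0,0,-0.05,0],[0,0,0,0,0,0,0]]]'; python3 -c "
from h import *
s=snap('wrist','w10.png'); W=wcloud(s); W[s['z_map']==0]=9; D=W-ctrl.sense()['ee_pos']
m=(abs(D[...,0])<.012)&(D[...,1]>.02)&(D[...,1]<.1)&(abs(D[...,2]-.054)<.02)
for a in np.arange(.02,.1,.01):
    q=D[m&(abs(D[...,1]-a)<.005)]
    if len(q): print(a.round(3),len(q),q.mean(0).round(4))
print(ctrl.sense()['ee_pos'], ctrl.sense()['wrist_torque'])"
```

```text
t: 38.8
ee_pos: [0.4212, 0.026, 0.097]
orientation: [0.708, 0.706, 0.0, -0.0]
contact_force: [1.3, -1.8, 2.5]
width: 0.0117
gripper_force: 50.0
t: 39.55
ee_pos: [0.4214, 0.0259, 0.29]
orientation: [0.708, 0.706, 0.001, 0.0]
contact_force: [-0.3, 0.4, -2.1]
width: 0.0116
gripper_force: 50.0
0.02 228 [0.002  0.0225 0.0555]
0.03 467 [0.002  0.03   0.0556]
0.04 484 [0.0021 0.04   0.0556]
0.05 525 [0.0017 0.0501 0.0555]
0.06 545 [0.0016 0.0601 0.0555]
0.07 525 [0.0019 0.07   0.0555]
0.08 389 [0.0019 0.0787 0.0554]
[0.42076772 0.02594808 0.28836968] [-0.13631686  0.02488824 -0.01275892]
```

View pics/w10.png

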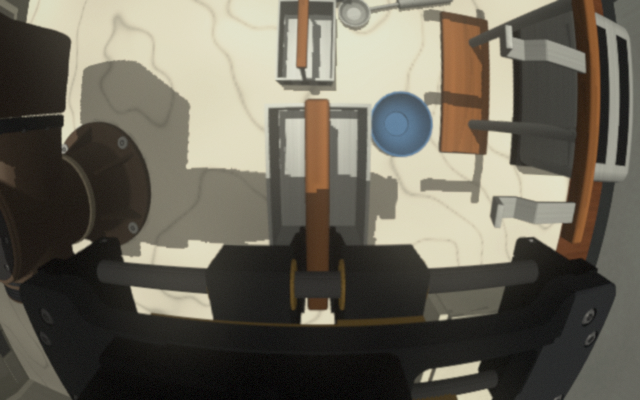

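```bash
python3 -m handwheel '[[[0,0,0,-0.01,0.04,0.01,0],[0,0,0,-0.01,0.05,0.01,0],[0,0,0,-0.01,0.05,0.01,0],[0,0,0,-0.01,0.05,0.005,0],[0,0,0,0,0.05,0,0],[0,0,0,0,0.045,0,0],[0,0,0,0,0,0,0],[0,0,0,0,0,0,0]]]'; python3 -c "
from h import *
look(); print(ctrl.sense()['ee_pos'])"
```

```text
t: 40.6
ee_pos: [0.5909, 0.0017, 0.2654]
orientation: [0.708, 0.706, -0.001, -0.002]
contact_force: [0.4, 0.5, -2.6]
width: 0.0116
gripper_force: 50.0
bar 716 c [407.3 192.7] size [72.2 14. ] 88.1 x 0.3999 0.415 y 0.1565 0.2286 z 0.148
hook 792 c [575.9  29.3] size [20. 16.] 89.5 x 0.568 0.584 y 0.0192 0.0393 z 0.271
hook 2415 c [630.6  28.8] size [58.8 20.2] 0.2 x 0.6012 0.66 y 0.0186 0.0388 z 0.269
[0.59090401 0.00165639 0.26597046]
```

```bash
python3 -m handwheel '[[[0,0,0,0,0,0.03,0],[0,0,0,0,0,0.03,0],[0,0,0,0,0,0.02,0],[0,0,0,0,0,0,0]]]'|egrep 'ee|cont';python3 -m handwheel '[[[0,0,0,0,0,0.006,0],[0,0,0,0,0,0.004,0],[0,0,0,0,0,0,0]]]'|egrep 'ee|cont'
```

```text
ee_pos: [0.5912, 0.0017, 0.2183]
contact_force: [0.0, 0.5, -1.5]
ee_pos: [0.5918, 0.0016, 0.2129]
contact_force: [0.6, -0.4, -2.4]
```

```bash
python3 -m handwheel '[[[0,0,0,0,0,0.004,0],[0,0,0,0,0,0.003,0],[0,0,0,0,0,0,0]]]'|egrep 'ee|cont'
```

```text
ee_pos: [0.5922, 0.0015, 0.2112]
contact_force: [-5.8, -1.6, 18.7]
```

```bash
python3 -m handwheel '[[[0,0,0,0,0,0,0.3],[0,0,0,0,0,0,0.3],[0,0,0,0,0,0,0.3],[0,0,0,0,0,-0.03,0.3],[0,0,0,0,0,-0.08,0.3],[0,0,0,0,0,-0.08,0.3],[0,0,0,0,-0.07,0,0.3],[0,0,0,0.08,-0.07,0,0.4],[0,0,0,0.08,-0.07,0,0.4],[0,0,0,0.08,-0.07,0.03,0.4],[0,0,0,0,0,0,0.4],[0,0,0,0,0,0,0.4]]]'|egrep 't:|ee|cont'; python3 -c "
from h import *
look(); C=cloud(snap('top','top3.png'))
for x,y in((.592,.03),(.398,.37)):
    m=(abs(C[...,0]-x)<.03)&(abs(C[...,1]-y)<.07)&(C[...,2]>(.255 if x>.5 else .135))&(C[...,2]<(.275 if x>.5 else .16)); q=C[m]; print(len(q),q.mean(0).round(3),cv2.minAreaRect(q[:,:2].astype(np.float32)*1000) if len(q)>5 else '')
print(ctrl.sense()['ee_pos'])"
```

```text
t: 43.4
ee_pos: [0.4288, 0.1412, 0.3065]
contact_force: [0.5, 1.0, 0.1]
bar 580 c [427.8 327.6] size [12.9 67.3] 10.0 x 0.4163 0.4394 y 0.2943 0.3597 z 0.15
bar 1048 c [408.  214.6] size [113.3  12.5] 88.8 x 0.4009 0.4153 y 0.158 0.2712 z 0.151
hook 1617 c [614.9 317.9] size [21.1 90. ] 89.6 x 0.5699 0.6599 y 0.3071 0.3284 z 0.267
hook 1681 c [614.2 173.4] size [20.6 91.4] 89.1 x 0.5684 0.66 y 0.1629 0.184 z 0.267
hook 82 c [592.5  84. ] size [10.9  5.1] 22.0 x 0.587 0.5985 y 0.0804 0.0856 z 0.252
hook 637 c [597.9  36.9] size [32.9 40.5] 54.2 x 0.5751 0.6216 y 0.0176 0.0577 z 0.264
198 [0.595 0.028 0.265] ((597.8193359375, 28.46514129638672), (113.25874328613281, 44.58308792114258), 88.36980438232422)
80 [0.418 0.372 0.151] ((418.5012512207031, 369.7139587402344), (11.54504108428955, 73.73778533935547), 10.074081420898438)
[0.4292134  0.1405605  0.30633381]
```

```bash
python3 -m handwheel '[[[0,0,0,0.026,-0.013,0.05,0.4],[0,0,0,0.026,-0.013,0.05,0.4],[0,0,0,0.026,-0.012,0.05,0.4],[0,0,0,0,0,0.05,0.4],[0,0,0,0,0,0.05,0.4],[0,0,0,0,0,0.05,0.4],[0,0,0,0,0,0.049,0.4],[0,0,0,0,0,0,0],[0,0,0,0,0,0,0],[0,0,0,0,0,0,0],[0,0,0,0,0,0,0]]]' 50;  python3 -m handwheel '[[[0,0,0,0,0,-0.03,0],[0,0,0,0,0,-0.08,0],[0,0,0,0,0,-0.08,0],[0,0,0,0,0,-0.08,0],[0,0,0,0,0,-0.05,0],[0,0,0,0,0,0,0]]]'; cat >> h.py <<'E'
def bar():
    s=snap('wrist'); W=wcloud(s); W[s['z_map']==0]=9; e=ctrl.sense()['ee_pos']; D=W-e
    m=(abs(D[...,0])<.014)&(D[...,1]>.02)&(D[...,1]<.11)&(abs(D[...,2]-.054)<.02); q=D[m]; print(e.round(4),'ymax',q[:,1].max().round(4),'slopes',np.polyfit(q[:,1],q[:,0],1).round(3),np.polyfit(q[:,1],q[:,2],1).round(3))
E
python3 -c "
from h import *
bar()"
```

```text
t: 44.88
ee_pos: [0.4055, 0.1884, 0.0978]
orientation: [0.708, 0.706, 0.0, -0.001]
contact_force: [-1.2, -2.0, 6.5]
width: 0.0116
gripper_force: 49.9
t: 45.62
ee_pos: [0.4061, 0.1883, 0.2909]
orientation: [0.708, 0.706, 0.002, -0.0]
contact_force: [0.4, -0.4, -2.1]
width: 0.0118
gripper_force: 49.9
[0.4054 0.1881 0.2891] ymax 0.0827 slopes [0.008 0.002] [-0.001  0.055]
```

```bash
python3 -m handwheel '[[[0,0,0,-0.017,0.04,0.01,0],[0,0,0,-0.017,0.05,0.01,0],[0,0,0,-0.017,0.05,0.01,0],[0,0,0,-0.016,0.05,0.008,0],[0,0,0,0,0.05,0,0],[0,0,0,0,0.05,0,0],[0,0,0,0,0.023,0,0],[0,0,0,0,0,0,0],[0,0,0,0,0,0,0]]]'; python3 -c "
from h import *
look(); bar()"
```

```text
t: 46.8
ee_pos: [0.5925, 0.1475, 0.2653]
orientation: [0.708, 0.706, -0.001, -0.002]
contact_force: [0.2, -0.4, -1.4]
width: 0.0117
gripper_force: 49.9
bar 779 c [427.  332.8] size [13.6 78.7] 10.1 x 0.4151 0.4398 y 0.294 0.372 z 0.149
hook 777 c [577.4 174. ] size [20.4 16.2] 89.3 x 0.5694 0.5856 y 0.1637 0.1842 z 0.271
hook 2265 c [631.3 174.1] size [57.3 20.3] 1.4 x 0.6027 0.6599 y 0.1634 0.1839 z 0.269
[0.5926 0.1476 0.2659] ymax 0.0825 slopes [0.008 0.001] [-0.003  0.053]
```

```bash
python3 -m handwheel '[[[0,0,0,0,0.001,0.03,0],[0,0,0,0,0,0.03,0],[0,0,0,0,0,0.02,0],[0,0,0,0,0,0.005,0],[0,0,0,0,0,0,0]]]'|egrep 'ee|cont';python3 -m handwheel '[[[0,0,0,0,0,0.004,0],[0,0,0,0,0,0.003,0],[0,0,0,0,0,0,0]]]'|egrep 'ee|cont'
```

```text
ee_pos: [0.5938, 0.1476, 0.2151]
contact_force: [-0.0, -0.0, -1.4]
ee_pos: [0.5942, 0.1476, 0.2126]
contact_force: [-3.8, -1.0, 11.5]
```

```bash
python3 -m handwheel '[[[0,0,0,0,0,0,0.3],[0,0,0,0,0,0,0.3],[0,0,0,0,0,0,0.3],[0,0,0,0,0,-0.03,0.3],[0,0,0,0,0,-0.08,0.3],[0,0,0,0,0,-0.08,0.3],[0,0,0,0,-0.07,0,0.3],[0,0,0,0.08,-0.07,0,0.4],[0,0,0,0.08,-0.07,0,0.4],[0,0,0,0.07,-0.06,0.02,0.4],[0,0,0,0,0,0,0.4],[0,0,0,0,0,0,0.4]]]'|egrep 't:|ee|cont'; python3 -c "
from h import *
look(); print(ctrl.sense()['ee_pos'])"
```

```text
t: 49.4
ee_pos: [0.4342, 0.2838, 0.3132]
contact_force: [0.2, -0.9, 0.1]
bar 1002 c [423.3 351.5] size [ 13.2 114.1] 10.2 x 0.4077 0.4377 y 0.2951 0.4077 z 0.151
hook 1625 c [614.9 318.4] size [20.6 89.3] 89.4 x 0.5703 0.6597 y 0.308 0.3291 z 0.267
hook 161 c [593.7 228.2] size [13.5  8.2] 25.7 x 0.5886 0.6001 y 0.2216 0.232 z 0.258
hook 629 c [607.8 176.6] size [33.1 44.5] 77.0 x 0.5893 0.6321 y 0.1616 0.1967 z 0.267
hook 211 c [635.2  27.2] size [49.4 16.9] 0.5 x 0.6105 0.6599 y 0.0186 0.0357 z 0.273
[0.43453811 0.28342846 0.31316399]
```

```bash
python3 -c "
from h import *
plan((.4262,.3254,.24,10.2,3,.4),(.4262,.3254,.097,10.2,4,.4))"
```

```text
WP
 (0.4262, 0.3254, 0.24, 10.2)
 [0,0,-0.4,0.023,-0.005,0.041,0.4]
 [-0.01,-0.01,-0.4,0.024,-0.003,0.04,0.4]
 [0,0,-0.4,0.023,-0.002,0.041,0.4]
WP
 (0.4262, 0.3254, 0.097, 10.2)
 [0,0,0,0,0,0.06,0.4]
 [0,0,0,0,0,0.059,0.4]
 [0,0,0,0,0,0.06,0.4]
 [0,0,0,0,0,0.059,0.4]
```

```bash
python3 -m handwheel '[[[0,0,-0.4,0.023,-0.005,0.041,0.4],[-0.01,-0.01,-0.4,0.024,-0.003,0.04,0.4],[0,0,-0.4,0.023,-0.002,0.041,0.4],[0,0,0,0,0,0.06,0.4],[0,0,0,0,0,0.059,0.4],[0,0,0,0,0,0.06,0.4],[0,0,0,0,0,0.058,0.4],[0,0,0,0,0,0,0],[0,0,0,0,0,0,0],[0,0,0,0,0,0,0],[0,0,0,0,0,0,0]]]' 50;  python3 -m handwheel '[[[0,0,0,0,0,-0.03,0],[0,0,0,0,0,-0.08,0],[0,0,0,0,0,-0.08,0],[0,0,0.4,0,0,-0.08,0],[0,0,0.4,0,0,-0.05,0],[0,0,0.4,0,0,0,0],[0,0,0,0,0,0,0],[0,0,0,0,0,0,0]]]'; python3 -c "
from h import *
bar(); look()"
```

```text
t: 50.82
ee_pos: [0.4262, 0.3258, 0.099]
orientation: [0.641, 0.767, 0.001, 0.0]
contact_force: [2.3, -1.3, 6.6]
width: 0.0114
gripper_force: 50.0
t: 51.82
ee_pos: [0.4251, 0.3254, 0.2894]
orientation: [0.707, 0.707, -0.001, -0.0]
contact_force: [0.5, -0.1, -1.7]
width: 0.0116
gripper_force: 50.0
[0.4252 0.3255 0.2894] ymax 0.0822 slopes [0.002 0.001] [-0.004  0.052]
hook 1734 c [615.1 318.6] size [21.3 90.1] 88.3 x 0.5699 0.6599 y 0.3078 0.3293 z 0.267
hook 236 c [594.7 224.4] size [13.5 15.6] 12.5 x 0.5888 0.6019 y 0.2154 0.2326 z 0.259
hook 196 c [590.6 147. ] size [22.9 59. ] 26.2 x 0.5683 0.6006 y 0.1156 0.1703 z 0.263
```

```bash
python3 -m handwheel '[[[0,0,0,-0.018,0.04,0.01,0],[0,0,0,-0.018,0.05,0.01,0],[0,0,0,-0.018,0.05,0.01,0],[0,0,0,0,0.05,0.008,0],[0,0,0,0,0.05,0,0],[0,0,0,0,0.043,0,0],[0,0,0,0,0,0,0],[0,0,0,0,0,0,0]]]'; python3 -c "
from h import *
look(); bar()"
```

```text
t: 52.92
ee_pos: [0.5945, 0.2928, 0.2663]
orientation: [0.708, 0.707, -0.001, -0.001]
contact_force: [-0.4, 0.1, -2.2]
width: 0.0117
gripper_force: 50.0
hook 782 c [579.3 319. ] size [20.3 16.4] 88.9 x 0.571 0.5875 y 0.3088 0.3292 z 0.27
hook 2140 c [632.4 318.7] size [20.1 55.2] 89.7 x 0.6048 0.66 y 0.3087 0.3289 z 0.269
hook 207 c [596.4 218.5] size [15.7 11.2] 89.2 x 0.5907 0.6019 y 0.2106 0.2264 z 0.266
[0.5944 0.293  0.2669] ymax 0.0821 slopes [0.003 0.001] [-0.002  0.051]
```

```bash
python3 -m handwheel '[[[0,0,0,0,0.001,0.03,0],[0,0,0,0,0,0.03,0],[0,0,0,0,0,0.02,0],[0,0,0,0,0,0.006,0],[0,0,0,0,0,0,0]]]'|egrep 'ee|cont';python3 -m handwheel '[[[0,0,0,0,0,0.004,0],[0,0,0,0,0,0.003,0],[0,0,0,0,0,0,0]]]'|egrep 'ee|cont'
```

```text
ee_pos: [0.5957, 0.2929, 0.2155]
contact_force: [0.0, 0.0, -1.4]
ee_pos: [0.5962, 0.293, 0.2138]
contact_force: [-4.0, -3.2, 13.1]
```

Seated. Release, lift, retreat and inspect.

```bash
python3 -m handwheel '[[[0,0,0,0,0,0,0.3],[0,0,0,0,0,0,0.3],[0,0,0,0,0,0,0.3],[0,0,0,0,0,-0.03,0.3],[0,0,0,0,0,-0.08,0.3],[0,0,0,0,0,-0.08,0.3],[0,0,0,0,-0.09,0,0.3],[0,0,0,0,-0.09,0,0.3],[0,0,0,0,-0.09,0,0.3],[0,0,0,0,-0.05,0,0.3],[0,0,0,0,0,0,0.3],[0,0,0,0,0,0,0.3]]]'|egrep 't:|ee|cont'; python3 -m handwheel '[[[0,0,0,0,0,0,0.3],[0,0,0,0,0,0,0.3],[0,0,0,0,0,0,0.3],[0,0,0,0,0,0,0.3]]]' | grep cont; python3 - <<'E'
from h import *
t=snap('top'); s=snap('side'); C=cloud(t); S=cloud(s)
for n,A in(('top',C),('side',S)):
  for x,y in((.592,.029),(.594,.174),(.596,.319)):
    m=(abs(A[...,0]-x)<.011)&(abs(A[...,1]-y)<.062)&(abs(A[...,1]-y)>.015)&(A[...,2]>.245)&(A[...,2]<.285); q=A[m]
    if len(q)>5: print(n,len(q),'y',q[:,1].min().round(3),q[:,1].max().round(3),'x',q[:,0].mean().round(4),'z',q[:,2].mean().round(3),'slope z/y',np.polyfit(q[:,1],q[:,2],1)[0].round(3))
  m=(A[...,0]>.54)&(A[...,0]<.62)&(A[...,1]<-.2)&(A[...,1]>-.4)&(A[...,2]>.09)&(A[...,2]<.109); print('bar x',np.percentile(A[m][:,0],2).round(4))
a=cv2.resize(t['pixels'][140:280,140:480],(680,280)); b=cv2.resize(s['pixels'][90:340,230:470],(307,320))
o=np.zeros((600,680,3),np.uint8); o[:280]=a; o[280:,:307]=b; o[280:,320:640]=cv2.resize(s['pixels'][90:250,230:390],(320,320)); cv2.imwrite('pics/fin.png',o)
E
```

```text
t: 55.52
ee_pos: [0.4045, 0.2933, 0.3252]
contact_force: [0.6, -0.7, 0.1]
contact_force: [0.5, -0.1, 0.1]
top 116 y -0.028 0.085 x 0.5919 z 0.265 slope z/y 0.015
top 111 y 0.117 0.23 x 0.5939 z 0.265 slope z/y -0.008
top 115 y 0.262 0.376 x 0.5954 z 0.265 slope z/y 0.014
bar x 0.5657
side 77 y -0.033 0.082 x 0.5904 z 0.264 slope z/y 0.01
side 65 y 0.112 0.231 x 0.5923 z 0.263 slope z/y 0.02
side 62 y 0.259 0.369 x 0.5942 z 0.263 slope z/y 0.03
bar x 0.5638
```

View pics/fin.png

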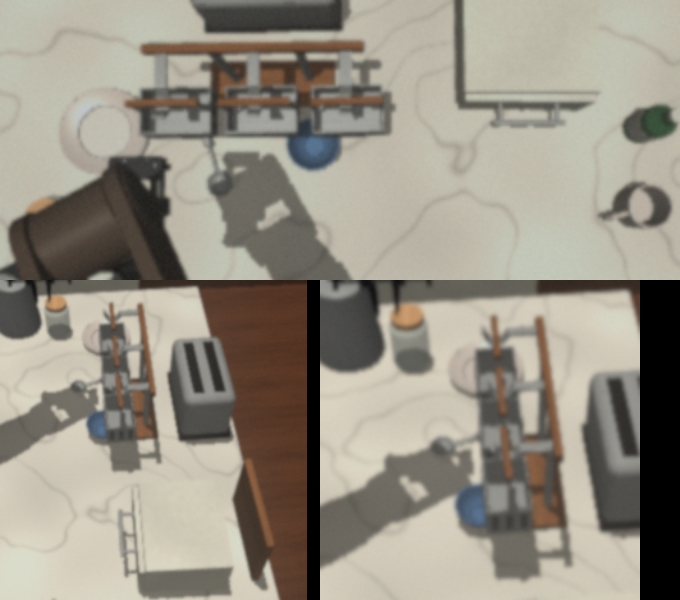

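All three baskets hang level on their hooks (bars at rows ~102 in the top crop), and the drawer is shut with nothing else disturbed, so I'm handing in.

```bash
python3 -c "
from plant import ctrl
print(ctrl.close_job())"
```

```text
the job is handed in; nothing more can be done
None
```

The job is handed in: all three jars stand in their own wells with the drawer shut, and all three baskets hang level on separate hooks; my last pictures showed this, but the hand-in returned no verdict.

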